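# Turn the air coupler out of its transit tray onto the plate

### The arm

A 6-joint arm with a two-finger parallel gripper is mounted at the origin on a cart in front of the work surface, level with it; the furniture and walls round the work are solid. World frame = base frame: x ahead of the robot, y to its left, z up, the work surface at z = 0. Lengths are in m, angles in rad, forces in N, time in s.
With the tool pointing down it reaches from about 0.25 to 0.775 m from the base axis. Payload 4 kg.
Tool frame: the origin (TCP) lies midway between the tips of the shut fingers; the grasp point (between the pads) lies manip.grip_point_offset behind it (manip.grip_point_offset is the distance from the TCP to the grasp point, in m); z points along the fingers, y is the direction in which the jaws open and shut (so a half turn about z gives the same grasp; the last joint's range is limited). The gripper opens to 85 mm and grips with 20 to 120 N. Pads are 22 mm wide; open, the fingers measure 114 mm over their backs; the gripper's body (76 mm by 85 mm) begins 54 mm behind the grasp point. The pads swing forward as they close: fully open they stand 13 mm farther back than shut.
Start: joints at [-1.365, 0.087, 1.371, -0, 1.684, -0.103], TCP at [0.167, -0.524, 0.231] pointing down, gripper open.
Joint ranges: [-3.1, 3.1], [-0.76, 2.03], [0.27, 2.55], [-1.08, 4.22], [0.17, 2.65], [-2.57, 2.57]. Speed limits (rad/s): [2.79, 2.79, 3.14, 3.14, 3.14, 3.14].

### API

Orientations are given as a unit quaternion [x, y, z, w].
In Python, from cell import telemetry, cams, manip gives the robot as it stands.
- The arm moves only by the tool play_rows, never from a script. Its argument "plan" is a list of rows, each a list of 4 numbers: the shift along the tool's x, y, z in m, then the turn about the tool's z in rad. In form: [[dx, dy, dz, roll], ...]. A call has 1 to 5 rows; each row is the pose to reach, as a shift and turn from the pose commanded when the call began, along the tool's axes at that moment; what a row does not reach only later rows make up. A row lasts 1/10 s, in which the tool goes at most 50 mm and 8.59 degrees, less where a joint would pass 70% of its speed; a pose out of reach is approached as far as the arm can. A call with a gripper value outside its range is refused whole. "claw" is the opening, from 0 (shut) to 1 (fully open), set as the call begins (left out, the last holds). The fingers move at their own pace and stop on an object; "force" is the grip in N (left out, the last holds). Time passes only in rows, so rows that repeat a pose let the fingers close. It gives the time, the measured TCP pose, the force and the opening at its end, in the units of the state.
- telemetry.sense(): the state, without advancing time (a new reading comes with each control period).
- cams.grab_frame(name): name is "scene" or "side" or "wrist"; returns a dict with "img" (480x640x3 uint8, red, green, blue), "range_z" (480x640 float32, m along the optical axis (not along the pixel's ray), 0 where there is no reading), "intrinsics" (3x3 intrinsics, pixels), "cam_to_world" (4x4, takes a point from camera to world coordinates); the wrist camera has in their place "mount" (4x4, takes a point from camera to tool coordinates, whose origin is the TCP and whose axes are the flange's). Camera axes: x right, y up, looking along -z (the intrinsics and any distortion apply to the point x, -y, -z); pixel columns grow to the right and rows downward; lengths in m; the calibration is good to about 2 mm. A picture is of the moment at which its call begins: read the wrist's pose just before it.
- manip.job_done(): hands the job in, once; it reports no verdict.
The state is a dict: "t": time; "joint_positions": joint angles; "qd": joint speeds; "effort": joint torques, N m; "tool_pos": TCP position; "tcp_rot": TCP orientation; "force": force on the tool from outside, world axes, zero at the start; "ft_torque": the same for the moment, N m; "grip_width": finger opening in m.
Only numpy, scipy, OpenCV 4.12 (cv2) and the standard library are available. Lean on these libraries where they do the work, as an engineer would, in place of code of your own. Each camera call takes 0.05 s, during which the arm holds its last target.

### The job

The blue transit tray has a white plate caught over its mouth and an air coupler packed between the two. Turn the tray and plate over together, still caught, so that the plate lies flat on the worktop with the tray on top, without dropping the pair or letting it topple over; then squeeze the two red catch pads together between the fingers, lift the tray straight off and set it down on the worktop clear of the plate, leaving the coupler lying on the plate. Leave the wrench, the white carton and the steel bushing where they are.

Things in the scene. Friction and masses are not known exactly. Their poses are not given: they have to be found in the camera images.
- tray_mid (a point): Centre of the closed pair of blue tray and white plate: 46 mm wide (x; long flat sides), 110 mm long (y), 46 mm high (z), 0.4 kg in all, 0.18 kg the tray. Own z points from the tray's floor (23 mm away) to the plate: up at the start, down once turned over. Its end walls (46 x 44 mm, y = +-55 mm) are flat: the pair stands steadily on end, 110 mm tall. The tray alone, mouth down, has it 21 mm up.
- plate_mid (a point): Middle of the thickness of the white plate (44 x 100 x 5 mm, 0.1 kg), between the tray's raised end walls, 14.5 mm from tray_mid; axes as the tray's. Its outer face has a black foot 34 x 94 x 6 mm, on which it stands after turning, with this point 8.5 mm up; two ribs 3 mm high on its inner face then keep the coupler from rolling. Loose but for the catches.
- coupler_mid (a point): Centre of the steel air coupler with a red ring, 29 x 83 x 28 mm, long axis its own y, 0.1 kg, lying lengthwise inside the tray with a few mm of play (hidden at the start). It is not to be handled.
- catch_a_pad (a point): Middle of the outer face of the red pad of the catch on the tray's +x side, at mid-length; pad 18 mm along y, 12 mm high, 32.5 mm out and 17 mm from tray_mid towards the tray's floor: 40 mm above the worktop once turned over. 65 mm over both pads, about 55 mm pressed. To hold the pair without freeing it, grip its long sides 30 to 40 mm from mid-length, clear of pads and leaves.
- catch_b_pad (a point): The same point on the -x side. Press both pads inward together, about 3 N to start, 8 N each fully in (5 mm); held so, the tray can be lifted straight up by them.
- catch_a (a joint): Sprung rocker catch on the tray's +x side, rad: 0 caught, 0.30 its stop; the plate is free above 0.17. It turns about a pin at half the tray's height; turned over, its lower end swings out as the pad goes in, so keep fingertips higher than 24 mm above the worktop. It springs shut when let go.
- catch_b (a joint): The same catch on the tray's -x side.
- wrench: Bystander: steel combination wrench, 36 x 190 x 9 mm, origin at the centre of its underside, long axis y.
- carton: Bystander: small white and grey carton, 50 x 75 x 42 mm, origin at the centre of its underside, long axis y.
- bushing: Bystander: turned steel bushing standing on end, 50 mm across, 46 mm high, origin at the centre of its underside.
There are look-alikes about, which are no part of the job. What is shaped like the part that bears tray_mid but brown is not meant.

How it is judged:
By the outcome, as a careful person would: the job done as asked, in the order asked, and still so for the second after the job is handed in, with the robot touching nothing.
It also fails if it takes over 64 s, if anything falls off the work surface, if the arm or the gripper's body presses on something with over 40 N, if the wrist force passes 120 N, or if a joint passes its speed limit or range.

## Working session

There is one attempt and no reset: what is moved stays moved. The work goes in short steps, Python scripts to look and compute and a tool call to move; the robot and the scene stay as the last step left them, time stands still between calls to the robot, and variables do not carry over. Pictures are saved under pics/ and viewed, and the job is handed in when it is done.

Besides the shell and the picture viewer there is one more tool, called after ">>>" as name(argument=value, ...) on one line, values as JSON. play_rows: Moves the arm, as the interface text tells. Its arguments: {"type":"object","properties":{"plan":{"type":"array","items":{"type":"array","items":{"type":"number"}}},"claw":{"type":"number"},"force":{"type":"number"}},"required":["plan"]}

```bash
ls -la; mkdir -p pics
cat > h.py <<'E'
import numpy as np, cv2
from cell import telemetry, cams, manip
def grab(n,fn=None):
    f=cams.grab_frame(n)
    if fn: cv2.imwrite('pics/'+fn+'.png',f['img'][:,:,::-1])
    return f
E
python3 - <<'E'
from h import *
s=telemetry.sense();print({k:np.round(v,3).tolist() for k,v in s.items()}); print(manip.grip_point_offset)
for n in ['scene','side','wrist']:
    f=grab(n,n+'0'); print(n,f['intrinsics'].tolist(),np.round(f.get('cam_to_world',f.get('mount')),3).tolist(),[k for k in f])
    np.savez('pics/'+n+'0.npz',**{k:v for k,v in f.items() if k!='x'})
E
```

```text
total 12
drwxr-xr-x  3 agent agent 4096 Dec  7 00:49 .
drwxr-xr-x 23 root  root  4096 Dec  7 00:49 ..
drwxr-xr-x  2 agent agent 4096 Dec  7 00:49 pics
{'t': 0.0, 'joint_positions': [-1.365, 0.088, 1.372, -0.0, 1.684, -0.103], 'qd': [-0.001, 0.002, 0.0, 0.001, 0.001, -0.001], 'effort': [0.0, -35.186, -31.328, -0.0, 0.011, -0.0], 'tool_pos': [0.167, -0.523, 0.23], 'tcp_rot': [0.988, 0.154, -0.0, -0.001], 'force': [-0.096, -0.864, -0.452], 'ft_torque': [0.036, -0.034, -0.037], 'grip_width': 0.086}
0.0187
scene [[492.1266636526828, 0.0, 324.91708701080944], [0.0, 492.1266636526828, 238.6660705920174], [0.0, 0.0, 1.0]] [[-0.63, 0.521, -0.575, 0.023], [-0.776, -0.408, 0.48, 0.653], [0.015, 0.749, 0.662, 0.713], [0.0, 0.0, 0.0, 1.0]] ['img', 'range_z', 'intrinsics', 'cam_to_world']
side [[491.0271404035648, 0.0, 320.8279367869031], [0.0, 491.0271404035648, 239.72043295684384], [0.0, 0.0, 1.0]] [[-0.839, 0.31, -0.447, 0.061], [-0.544, -0.498, 0.676, 1.018], [-0.013, 0.81, 0.586, 0.763], [0.0, 0.0, 0.0, 1.0]] ['img', 'range_z', 'intrinsics', 'cam_to_world']
wrist [[404.2752026850951, 0.0, 317.5340991264736], [0.0, 404.2752026850951, 242.77802883598542], [0.0, 0.0, 1.0]] [[0.001, 0.953, 0.303, 0.077], [1.0, -0.0, -0.0, 0.0], [-0.0, 0.303, -0.953, -0.143], [0.0, 0.0, 0.0, 1.0]] ['img', 'range_z', 'intrinsics', 'mount']
```

View pics/scene0.png

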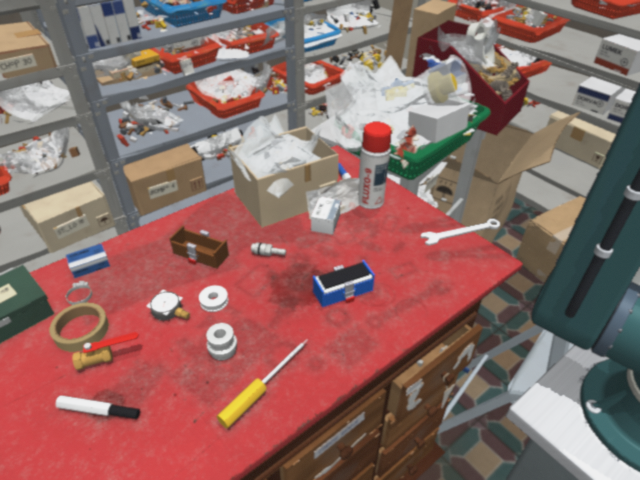

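View pics/side0.png

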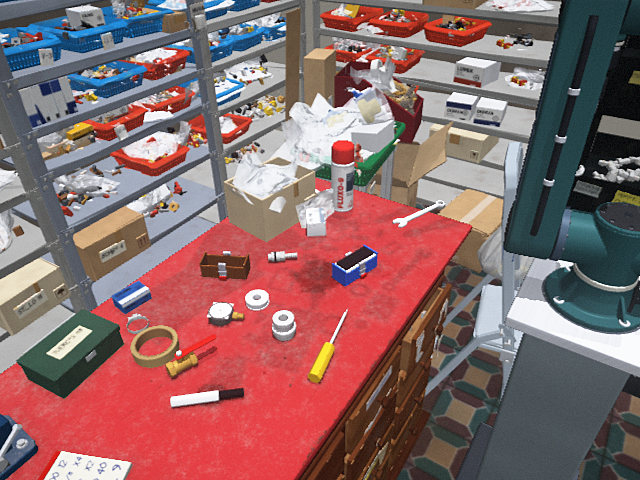

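View pics/wrist0.png

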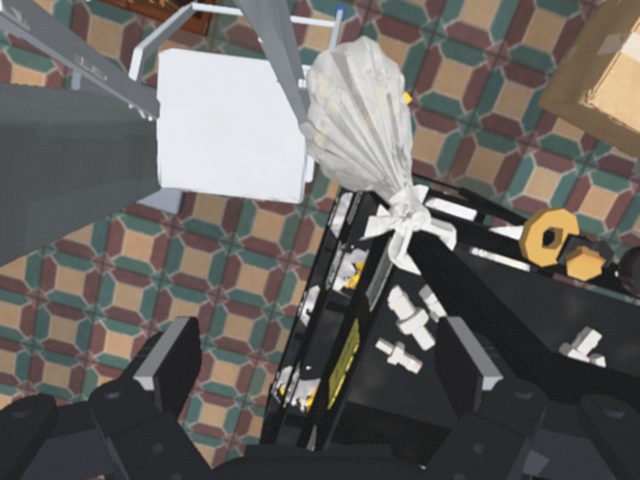

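The target is the blue tray with the black foot on top and red and grey catches. It is at scene (343,284) and side (355,265). It could be confused with the brown tray at scene (199,247), the blue-and-white box at (87,261), or the blue bins on the shelves. I'll check the choice in a crop and measure it.

```bash
cat >> h.py <<'E'
def cloud(f):
    K=f['intrinsics'];z=f['range_z'];v,u=np.mgrid[:480,:640]
    P=np.stack([(u-K[0,2])/K[0,0]*z,-(v-K[1,2])/K[1,1]*z,-z],-1)
    T=f['cam_to_world']; W=P@T[:3,:3].T+T[:3,3]; W[z==0]=np.nan
    return W
def ray(f,u,v,h):
    K=f['intrinsics'];T=f['cam_to_world'];d=T[:3,:3]@np.array([(u-K[0,2])/K[0,0],-(v-K[1,2])/K[1,1],-1])
    o=T[:3,3]; return o+d*(h-o[2])/d[2]
E
python3 - <<'E'
from h import *
for n,(x0,y0,x1,y1) in [('scene',(300,250,390,315)),('side',(320,235,390,295))]:
    f=dict(np.load(f'pics/{n}0.npz')); W=cloud(f); im=f['img']
    c=cv2.resize(im[y0:y1,x0:x1],None,fx=7,fy=7,interpolation=cv2.INTER_CUBIC); cv2.imwrite(f'pics/crop_{n}.png',c[:,:,::-1])
    hsv=cv2.cvtColor(im,cv2.COLOR_RGB2HSV)
    m=np.zeros((480,640),bool); m[y0:y1,x0:x1]=1
    blk=m&(hsv[...,2]<70)&(W[...,2]>0.03)
    blu=m&(hsv[...,0]>100)&(hsv[...,0]<130)&(hsv[...,1]>120)
    for nm,mm in [('blk',blk),('blu',blu)]:
        p=W[mm]; p=p[~np.isnan(p[:,0])]
        r=cv2.minAreaRect((p[:,:2]*1000).astype(np.float32))
        print(n,nm,len(p),r,np.round(np.nanmedian(p,0),3),np.round(np.percentile(p[:,2],[2,98]),3))
    # objects on table
    t=(W[...,2]>0.006)&(W[...,2]<0.25)&(W[...,0]>0.0)&(W[...,0]<0.95)&(np.abs(W[...,1])<1.0)
    k,l,st,ce=cv2.connectedComponentsWithStats(cv2.morphologyEx(t.astype(np.uint8),cv2.MORPH_OPEN,np.ones((3,3))))
    for i in range(1,k):
        if st[i,4]>60:
            p=W[l==i]; print(n,np.round(ce[i]),st[i,4],'x',np.round(np.nanpercentile(p[:,0],[1,99]),3),'y',np.round(np.nanpercentile(p[:,1],[1,99]),3),'z',np.round(np.nanmax(p[:,2]),3))
    for uv in [(512,268),(300,440)]: print(uv,ray(f,*uv,0)[:2])
E
```

```text
scene blk 569 ((500.5977783203125, 205.69720458984375), (91.7563705444336, 32.64828872680664), 74.64598846435547) [0.5   0.208 0.045] [0.043 0.048]
scene blu 643 ((498.03607177734375, 207.52154541015625), (110.27588653564453, 45.727210998535156), 75.00736999511719) [0.487 0.231 0.022] [0.003 0.044]
scene [378. 130.] 28607 x [0.653 0.94 ] y [-0.725  0.222] z 0.246
scene [198. 246.] 1299 x [0.708 0.821] y [0.331 0.415] z 0.046
scene [266. 249.] 280 x [0.65  0.704] y [0.235 0.288] z 0.026
scene [ 87. 259.] 880 x [0.847 0.898] y [0.532 0.601] z 0.033
scene [598. 346.] 11756 x [0.004 0.196] y [-0.03   0.104] z 0.25
scene [343. 282.] 1750 x [0.468 0.534] y [0.154 0.263] z 0.049
scene [ 20. 301.] 2564 x [0.775 0.886] y [0.662 0.744] z 0.061
scene [213. 296.] 454 x [0.609 0.659] y [0.391 0.44 ] z 0.019
scene [166. 305.] 783 x [0.623 0.694] y [0.47  0.522] z 0.027
scene [ 87. 336.] 2228 x [0.615 0.762] y [0.572 0.678] z 0.047
scene [220. 340.] 841 x [0.502 0.546] y [0.438 0.483] z 0.049
scene [286. 358.] 153 x [0.425 0.445] y [0.351 0.426] z 0.017
scene [241. 402.] 909 x [0.393 0.427] y [0.44
[... 804 characters left out ...]
.241 0.287] z 0.026
side [130. 296.] 711 x [0.848 0.899] y [0.533 0.603] z 0.034
side [256. 298.] 313 x [0.611 0.66 ] y [0.392 0.441] z 0.02
side [222. 313.] 544 x [0.625 0.694] y [0.471 0.524] z 0.027
side [ 70. 351.] 5171 x [0.772 0.884] y [0.664 0.82 ] z 0.063
side [283. 324.] 567 x [0.503 0.548] y [0.44  0.484] z 0.05
side [167. 350.] 1679 x [0.615 0.763] y [0.573 0.681] z 0.048
side [321. 361.] 519 x [0.394 0.43 ] y [0.448 0.533] z 0.027
side [205. 396.] 676 x [0.496 0.594] y [0.626 0.714] z 0.02
side [ 13. 445.] 1452 x [0.692 0.808] y [0.889 0.953] z 0.1
side [ 83. 467.] 1996 x [0.556 0.679] y [0.834 0.92 ] z 0.017
(512, 268) [ 0.1837161  -0.00925357]
(300, 440) [0.35769566 0.64335899]
```

View pics/crop_scene.png

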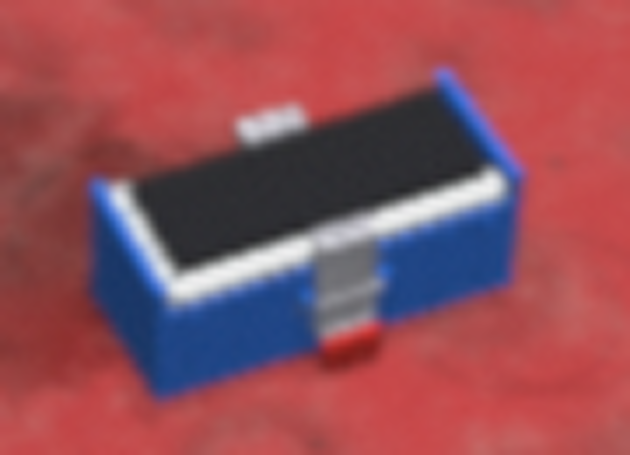

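View pics/crop_side.png

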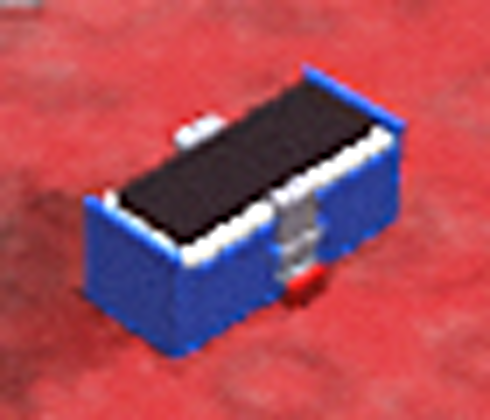

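Run:
```python
from h import *
f=dict(np.load('pics/scene0.npz'))
print('wrench',ray(f,427,239,0.005),ray(f,495,225,.005)); print('carton',ray(f,323,228,0.0)); print('can',ray(f,371,205,0),'box',ray(f,275,215,0))
print('edge',ray(f,520,267,0),ray(f,440,315,0), 'back', ray(f,345,150,0),ray(f,450,215,0))
a=ray(f,323,306,0);b=ray(f,372,291,0);print(a,b)
W=cloud(f);im=f['img'];m=np.zeros((480,640),bool);m[250:315,300:390]=1
b=m&(im.max(2)<60)&(W[...,2]>.03);p=W[b][:,:2];p=p[~np.isnan(p[:,0])];u,s,v=np.linalg.svd(p-p.mean(0));print(v[0],np.degrees(np.arctan2(v[0,1],v[0,0]))%180)
f2=dict(np.load('pics/side0.npz'))
print('wrench side',ray(f2,398,221,.005),ray(f2,442,204,.005),'carton',ray(f2,316,234,0))
```

```text
wrench [ 0.49924992 -0.0349891   0.005     ] [ 0.43641336 -0.19264077  0.005     ]
carton [0.67245959 0.11661572 0.        ]
can [ 0.66800553 -0.02639366  0.        ] box [0.77683376 0.1747099  0.        ]
edge [ 0.32368772 -0.12635336  0.        ] [0.34178902 0.10241977 0.        ] back [ 0.89358942 -0.13965266  0.        ] [ 0.52674591 -0.14571493  0.        ]
[0.4945273  0.26024113 0.        ] [0.46494653 0.1609185  0.        ]
[0.24964064 0.96833855] 75.54375213859953
wrench side [ 0.50576976 -0.04299622  0.005     ] [ 0.43622855 -0.19100483  0.005     ] carton [0.66824825 0.1233215  0.        ]
```

Confirmed: a blue tray with a white plate and black foot, and one red catch pad visible at crop (350,345). It is centred near (0.501, 0.206), with its long axis at about 75°. The tool only ever points down, so I plan to pinch near the +u end and swing the pair up on end and over in the pads, towards -u. First I'll travel there.

```bash
cat >> h.py <<'E'
from scipy.spatial.transform import Rotation as R
def shift(tgt,s=None):
    s=s or telemetry.sense(); r=R.from_quat(s['tcp_rot']).as_matrix()
    return np.round(r.T@(np.array(tgt)-s['tool_pos']),4)
def st():
    s=telemetry.sense(); r=R.from_quat(s['tcp_rot']).as_matrix()
    print('t',round(s['t'],2),'p',np.round(s['tool_pos'],4),'yang',round(np.degrees(np.arctan2(r[1,1],r[0,1])),2),'tilt',np.round(r[:,2],3),'F',np.round(s['force'],1),'w',round(s['grip_width'],4)); return s
E
python3 -c "
from h import *
st();print(shift([.511,.242,.20]))"
```

```text
t 0.15 p [ 0.1671 -0.5236  0.2304] yang -72.31 tilt [-0.     0.002 -1.   ] F [-0.7  0.6  0.4] w 0.0854
[ 0.5604 -0.6248  0.0315]
```

>>> play_rows(plan=[[0.028,-0.038,0,-0.14],[0.056,-0.076,0,-0.28],[0.084,-0.114,0,-0.42],[0.112,-0.152,0,-0.56],[0.14,-0.19,0,-0.7]], claw=1, force=20)

```text
t: 0.65
tool_pos: [0.2429, -0.2985, 0.2309]
tcp_rot: [0.874, 0.485, 0.0, -0.0]
force: [0.9, -0.8, 0.1]
grip_width: 0.0856
```

```bash
python3 -c "
from h import *
st();print(shift([.511,.242,.20]))"
```

```text
t 0.65 p [ 0.2429 -0.2985  0.2309] yang -31.92 tilt [ 0.  0. -1.] F [ 0.9 -0.8  0.1] w 0.0856
[ 0.6005 -0.0582  0.0312]
```

>>> play_rows(plan=[[0.047,-0.004,0,-0.1],[0.095,-0.009,0,-0.2],[0.143,-0.014,0,-0.3],[0.19,-0.018,0,-0.3],[0.24,-0.023,0,-0.3]])

```text
t: 1.15
tool_pos: [0.3513, -0.0836, 0.2313]
tcp_rot: [0.794, 0.608, 0.0, 0.001]
force: [0.6, -1.2, 0.9]
grip_width: 0.0851
```

```bash
python3 -c "
from h import *
st();print(shift([.511,.242,.20]))"
```

```text
t 1.15 p [ 0.3513 -0.0836  0.2313] yang -15.05 tilt [ 0.001 -0.001 -1.   ] F [ 0.6 -1.2  0.9] w 0.0851
[0.3559 0.0696 0.0312]
```

>>> play_rows(plan=[[0.048,0.01,0.004,0],[0.096,0.02,0.008,0],[0.144,0.03,0.012,0],[0.192,0.04,0.016,0],[0.24,0.05,0.02,0]])

```text
t: 1.65
tool_pos: [0.4619, 0.1357, 0.2109]
tcp_rot: [0.793, 0.609, -0.0, 0.0]
force: [0.8, -0.4, 0.4]
grip_width: 0.0854
```

>>> play_rows(plan=[[0.048,0.01,0.003,0],[0.096,0.017,0.006,0],[0.115,0.02,0.011,0],[0.115,0.02,0.011,0]])

```text
t: 2.05
tool_pos: [0.5104, 0.2417, 0.198]
tcp_rot: [0.792, 0.61, -0.002, -0.001]
force: [-0.8, -0.2, 0.4]
grip_width: 0.0856
```

Run:
```python
from h import *
s=st();print(shift([.511,.242,.005],s)); f=grab('wrist','wrist1')
T=np.eye(4);T[:3,:3]=R.from_quat(s['tcp_rot']).as_matrix();T[:3,3]=s['tool_pos'];f['cam_to_world']=T@f['mount']
np.savez('pics/wrist1.npz',**f)
W=cloud(f);im=f['img']
b=(im.max(2)<70)&(W[...,2]>.035)&(W[...,2]<.055)
k,l,q,c=cv2.connectedComponentsWithStats(b.astype(np.uint8));i=1+np.argmax(q[1:,4]);p=W[l==i]
print(q[i],cv2.minAreaRect((p[:,:2]*1000).astype(np.float32)),np.median(p[:,2]))
```

```text
t 2.05 p [0.5104 0.2417 0.198 ] yang -14.81 tilt [-0.003 -0.001 -1.   ] F [-0.8 -0.2  0.4] w 0.0856
[0.0008 0.0011 0.193 ]
[313 304  27  17 164] ((498.78326416015625, 161.66616821289062), (25.331153869628906, 11.523584365844727), 17.939590454101562) 0.04606967765752848
```

View pics/wrist1.png

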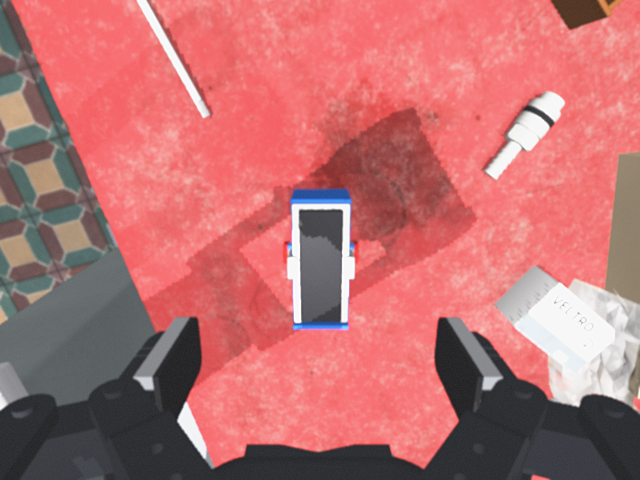

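The tray lies straight in the wrist view: top at rows 190-328, columns 293-351, square to the jaws. I'll fix its centre from the edges.

Run:
```python
from h import *
f=dict(np.load('pics/wrist1.npz'));im=f['img'];hsv=cv2.cvtColor(im,cv2.COLOR_RGB2HSV)
m=(hsv[...,0]>100)&(hsv[...,0]<125)&(hsv[...,1]>120);m[:180]=0;m[340:]=0;m[:,:280]=0;m[:,365:]=0
ys,xs=np.where(m)
for v in [198,200,326,328]:
    r=np.where(m[v])[0]; print(v,r.min(),r.max()) if len(r) else None
c=[ray(f,293,200,.044),ray(f,350.5,200,.044),ray(f,293.5,328,.044),ray(f,349,328,.044)]
c=np.array(c);print(np.round(c,4),c.mean(0),np.linalg.norm(c[0]-c[1]),np.linalg.norm(c[0]-c[2]))
d=(c[0]+c[1]-c[2]-c[3])[:2];print(np.degrees(np.arctan2(d[1],d[0])))
```

```text
198 292 349
200 291 350
326 294 347
328 294 300
[[0.4962 0.2619 0.044 ]
 [0.5377 0.251  0.044 ]
 [0.4673 0.1584 0.044 ]
 [0.5117 0.1468 0.044 ]] [0.50322771 0.20453327 0.044     ] 0.04285533770603685 0.10748019771959728
75.18512785634496
```

>>> play_rows(plan=[[0,0.001,0.045,0],[0,0.001,0.09,0],[0,0.001,0.135,0],[0,0.001,0.175,0],[0,0.001,0.192,0]])

```text
t: 2.6
tool_pos: [0.5081, 0.2363, 0.0039]
tcp_rot: [0.794, 0.608, -0.004, -0.001]
force: [0.2, 0.3, 0.2]
grip_width: 0.0853
```

>>> play_rows(plan=[[0,0,0,0],[0,0,0,0],[0,0,0,0],[0,0,0,0],[0,0,0,0]], claw=0.3, force=20)

```text
t: 3.1
tool_pos: [0.5131, 0.2393, 0.0109]
tcp_rot: [0.793, 0.609, 0.002, 0.001]
force: [-2.0, -1.5, 5.9]
grip_width: 0.0453
```

```bash
python3 -c "
from h import *
st();grab('side','side2');grab('scene','scene2')
for n,b in [('side',(280,150,440,310)),('scene',(250,150,410,310))]:
    im=cv2.imread(f'pics/{n}2.png')[b[1]:b[3],b[0]:b[2]];cv2.imwrite(f'pics/{n}2c.png',cv2.resize(im,None,fx=3,fy=3))
a=np.hstack([cv2.imread('pics/side2c.png'),cv2.imread('pics/scene2c.png')]);cv2.imwrite('pics/c2.png',cv2.resize(a,None,fx=.8,fy=.8))
"
```

```text
t 3.1 p [0.5131 0.2393 0.0109] yang -15.03 tilt [ 0.004  0.001 -1.   ] F [-2.  -1.5  5.9] w 0.0453
```

View pics/c2.png

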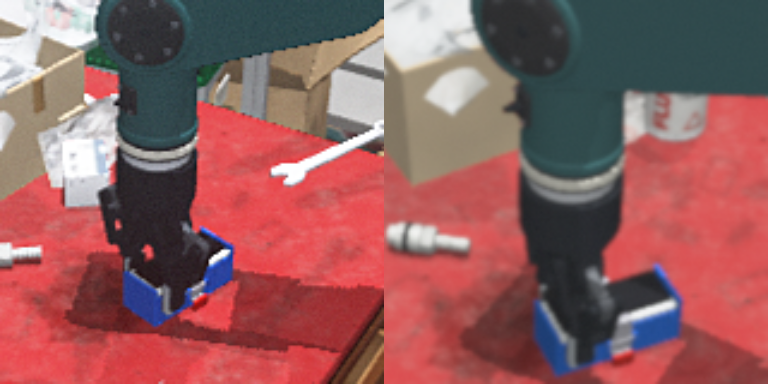

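>>> play_rows(plan=[[-0.002,0,-0.008,0],[-0.005,0,-0.016,0],[-0.009,0,-0.023,0],[-0.016,0,-0.033,0],[-0.023,0,-0.042,0]])

```text
t: 3.7
tool_pos: [0.5054, 0.2163, 0.051]
tcp_rot: [0.793, 0.609, -0.0, 0.0]
force: [1.0, 0.1, -3.1]
grip_width: 0.0456
```

```bash
cat >> h.py <<'E'
def duo(tag,bs=(300,150,460,310),bc=(270,150,430,310)):
    s=st();o=[]
    for n,b in [('side',bs),('scene',bc)]:
        f=grab(n);np.savez(f'pics/{n}_{tag}.npz',**f);im=f['img'][b[1]:b[3],b[0]:b[2],::-1];o.append(cv2.resize(im,(400,400)))
    cv2.imwrite(f'pics/{tag}.png',np.hstack(o))
E
python3 -c "
from h import *
duo('d3')"
```

```text
t 3.7 p [0.5054 0.2163 0.051 ] yang -15.01 tilt [-0. -0. -1.] F [ 1.   0.1 -3.1] w 0.0456
```

View pics/d3.png

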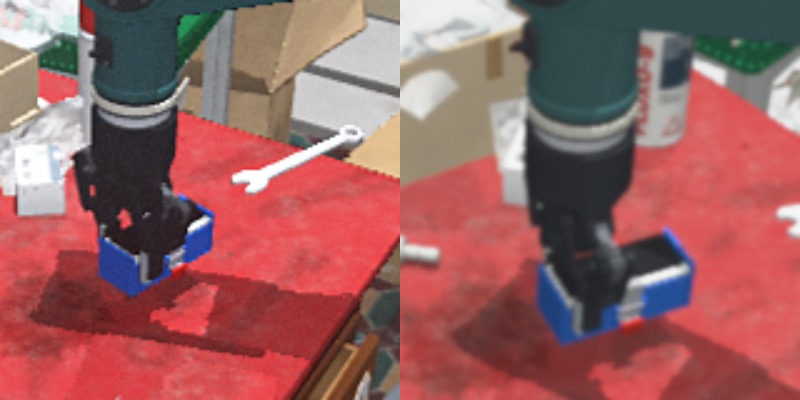

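The pads hold the pair rigidly: in the crop it hangs level and clear of its shadow, so it does not swing. I'll lower it to just above the table and ease the finger opening so it can pivot on its far edge.

>>> play_rows(plan=[[0,0,0.012,0],[0,0,0.025,0],[0,0,0.034,0],[0,0,0.034,0]], claw=0.5)

```text
t: 4.2
tool_pos: [0.5032, 0.2163, 0.0126]
tcp_rot: [0.793, 0.609, -0.003, -0.001]
force: [-0.3, -0.6, -3.8]
grip_width: 0.0456
```

```bash
python3 -c "
from h import *
duo('d4')"
```

```text
t 4.2 p [0.5032 0.2163 0.0126] yang -15.0 tilt [-0.007 -0.002 -1.   ] F [-0.3 -0.6 -3.8] w 0.0456
```

View pics/d4.png

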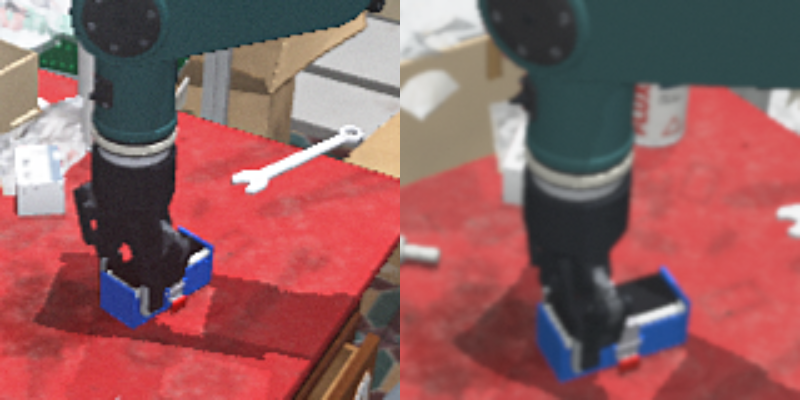

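>>> play_rows(plan=[[0,0,0,0],[0,0,0,0]], claw=0.525)

```text
t: 4.5
tool_pos: [0.5062, 0.2172, 0.0169]
tcp_rot: [0.793, 0.609, 0.001, 0.0]
force: [0.0, -0.5, -3.1]
grip_width: 0.0455
```

>>> play_rows(plan=[[0,0,0,0],[0,0,0,0]], claw=0.535)

```text
t: 4.7
tool_pos: [0.5059, 0.2171, 0.0167]
tcp_rot: [0.793, 0.609, 0.0, 0.0]
force: [0.5, 0.2, -3.1]
grip_width: 0.0456
```

>>> play_rows(plan=[[0,0,0,0],[0,0,0,0]], claw=0.54)

```text
t: 4.9
tool_pos: [0.506, 0.2171, 0.0171]
tcp_rot: [0.793, 0.609, 0.0, 0.0]
force: [-0.7, -0.6, -0.8]
grip_width: 0.0459
```

```bash
python3 -c "
from h import *
duo('d5')"
```

```text
t 4.9 p [0.506  0.2171 0.0171] yang -15.01 tilt [ 0.001  0.    -1.   ] F [-0.7 -0.6 -0.8] w 0.0459
```

View pics/d5.png

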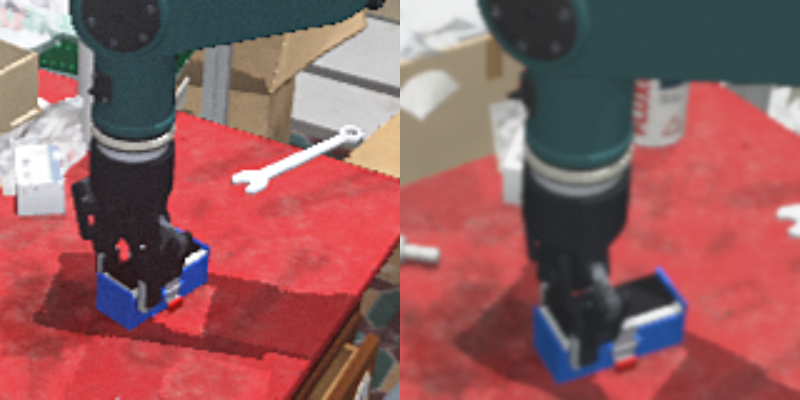

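>>> play_rows(plan=[[0,0,0.004,0],[0,0,0.004,0],[0,0,0.004,0]], claw=0.537)

```text
t: 5.3
tool_pos: [0.5063, 0.2174, 0.013]
tcp_rot: [0.793, 0.609, 0.001, 0.0]
force: [-1.4, 0.7, 3.9]
grip_width: 0.0457
```

>>> play_rows(plan=[[0,0,-0.003,0],[0,0,-0.006,0],[-0.001,0,-0.009,0],[-0.002,0,-0.012,0],[-0.003,0,-0.015,0]])

```text
t: 5.8
tool_pos: [0.5045, 0.2137, 0.0271]
tcp_rot: [0.793, 0.609, -0.001, -0.0]
force: [0.1, -0.6, -3.6]
grip_width: 0.0457
```

```bash
python3 -c "
from h import *
duo('d6')"
```

```text
t 5.8 p [0.5045 0.2137 0.0271] yang -15.02 tilt [-0.001 -0.001 -1.   ] F [ 0.1 -0.6 -3.6] w 0.0457
```

View pics/d6.png

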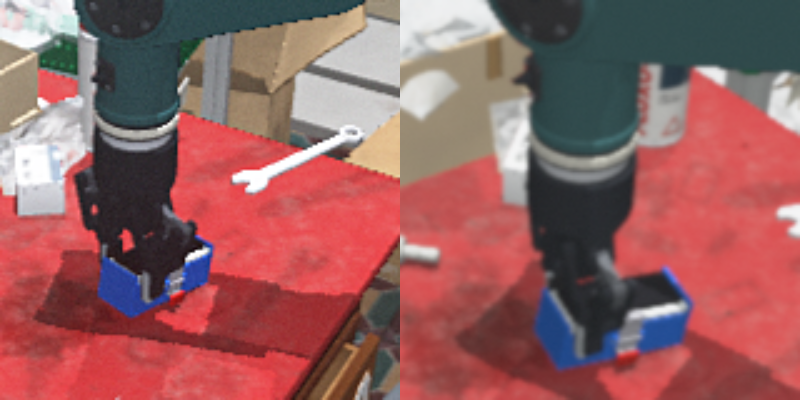

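>>> play_rows(plan=[[0,0,0.004,0],[0,0,0.006,0],[0,0,0.006,0]], claw=0.538)

```text
t: 6.2
tool_pos: [0.5049, 0.2143, 0.0209]
tcp_rot: [0.793, 0.609, 0.0, -0.0]
force: [0.4, 1.8, -2.2]
grip_width: 0.0459
```

>>> play_rows(plan=[[0,0,0,0],[0,0,0,0]], claw=0.539)

```text
t: 6.4
tool_pos: [0.5049, 0.214, 0.0215]
tcp_rot: [0.793, 0.609, -0.0, 0.0]
force: [-0.7, 0.7, -0.5]
grip_width: 0.046
```

```bash
python3 -c "
from h import *
duo('d7')"
```

```text
t 6.4 p [0.5049 0.214  0.0215] yang -15.01 tilt [-0. -0. -1.] F [-0.7  0.7 -0.5] w 0.046
```

View pics/d7.png

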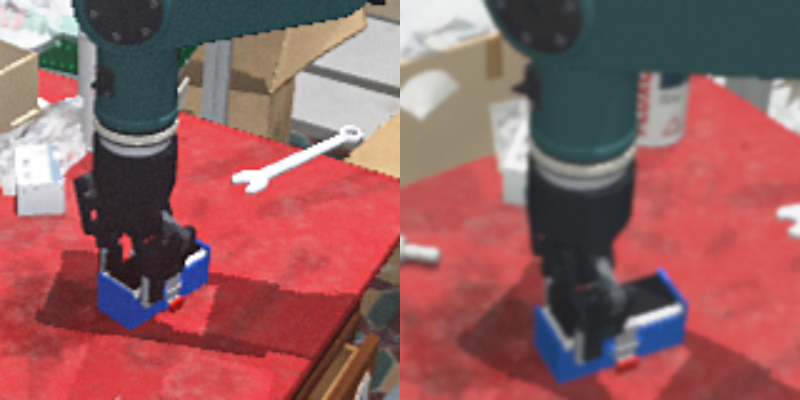

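>>> play_rows(plan=[[0,0,0,0],[0,0,0,0],[-0.001,0,-0.003,0],[-0.002,0,-0.006,0],[-0.003,0,-0.009,0]], claw=0.5375)

```text
t: 7.0
tool_pos: [0.5039, 0.2108, 0.0302]
tcp_rot: [0.793, 0.609, -0.0, 0.0]
force: [-0.3, -0.5, -1.7]
grip_width: 0.0457
```

>>> play_rows(plan=[[-0.002,0,-0.003,0],[-0.003,0,-0.006,0],[-0.004,0,-0.009,0],[-0.005,0,-0.012,0],[-0.006,0,-0.014,0]])

```text
t: 7.5
tool_pos: [0.5025, 0.2052, 0.0445]
tcp_rot: [0.793, 0.609, -0.0, 0.0]
force: [0.7, -0.6, -2.0]
grip_width: 0.0459
```

```bash
python3 -c "
from h import *
duo('d8')"
```

```text
t 7.5 p [0.5025 0.2052 0.0445] yang -15.01 tilt [ 0. -0. -1.] F [ 0.7 -0.6 -2. ] w 0.0459
```

View pics/d8.png

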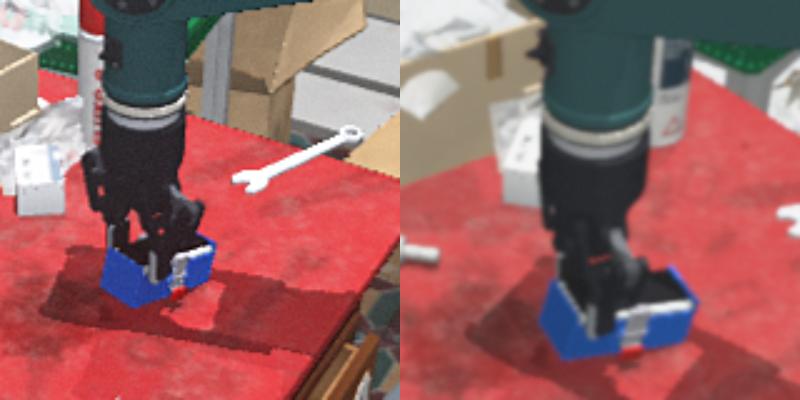

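>>> play_rows(plan=[[-0.003,0,-0.004,0],[-0.0065,0,-0.008,0],[-0.01,0,-0.0115,0],[-0.0135,0,-0.015,0],[-0.0175,0,-0.0185,0]])

```text
t: 8.1
tool_pos: [0.4983, 0.1885, 0.0636]
tcp_rot: [0.793, 0.609, 0.001, 0.0]
force: [-0.3, 2.3, -0.5]
grip_width: 0.0461
```

```bash
python3 -c "
from h import *
duo('d9')"
```

```text
t 8.1 p [0.4983 0.1885 0.0636] yang -15.01 tilt [ 0.001  0.001 -1.   ] F [-0.3  2.3 -0.5] w 0.0461
```

View pics/d9.png

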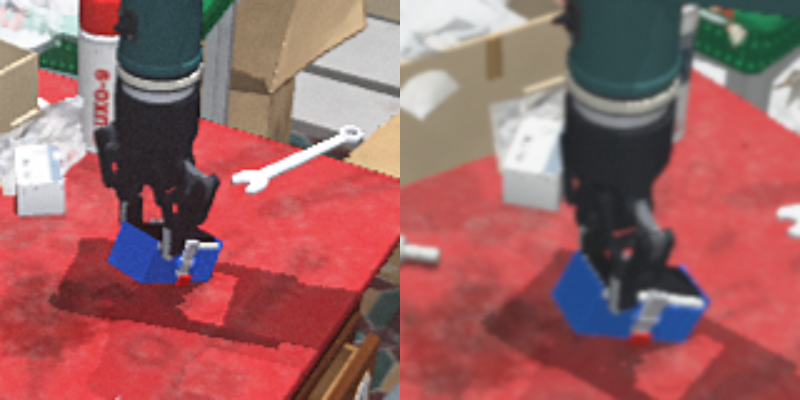

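>>> play_rows(plan=[[0,0,0,0],[0,0,0,0]], claw=0.52)

```text
t: 8.4
tool_pos: [0.4985, 0.1888, 0.0633]
tcp_rot: [0.793, 0.609, 0.001, 0.0]
force: [0.6, 1.6, 1.4]
grip_width: 0.0452
```

```bash
python3 -c "
from h import *
duo('d10',(335,220,405,290),(320,235,400,315))"
```

```text
t 8.4 p [0.4985 0.1888 0.0633] yang -15.01 tilt [ 0.001  0.001 -1.   ] F [0.6 1.6 1.4] w 0.0452
```

View pics/d10.png

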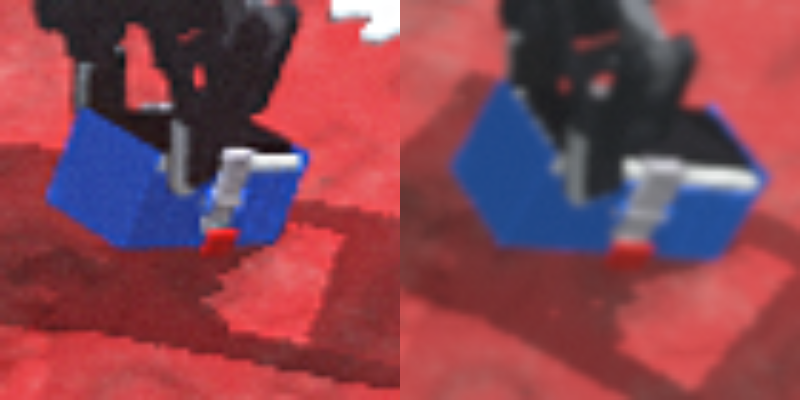

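The pair tilted about 25°, but the tips rode up onto the narrower plate edge and slid towards the catch. I'll lower it gently and grip again, deeper and farther out.

>>> play_rows(plan=[[0.004,0,0.006,0],[0.008,0,0.012,0],[0.011,0,0.018,0],[0.014,0,0.024,0],[0.016,0,0.029,0]], claw=0.52)

```text
t: 9.0
tool_pos: [0.5022, 0.2042, 0.0329]
tcp_rot: [0.793, 0.609, -0.0, 0.0]
force: [1.7, 2.8, 1.7]
grip_width: 0.0453
```

```bash
python3 -c "
from h import *
duo('d11',(335,220,405,290),(320,235,400,315))"
```

```text
t 9.0 p [0.5022 0.2042 0.0329] yang -14.98 tilt [-0.    -0.001 -1.   ] F [1.7 2.8 1.7] w 0.0453
```

View pics/d11.png

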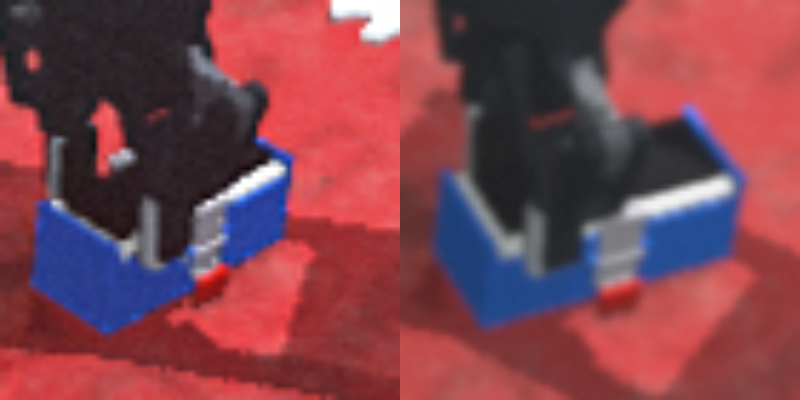

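>>> play_rows(plan=[[0,0,0.002,0],[0,0,0.002,0],[0.01,0,0,0],[0.018,0,-0.03,0],[0.02,0,-0.07,0]], claw=1)

```text
t: 9.6
tool_pos: [0.5055, 0.2233, 0.1018]
tcp_rot: [0.793, 0.609, -0.003, -0.001]
force: [-0.3, 1.1, 0.2]
grip_width: 0.0857
```

>>> play_rows(plan=[[0,0,-0.02,0],[0,0,-0.02,0],[0,0,-0.02,0]])

```text
t: 9.9
tool_pos: [0.5074, 0.2234, 0.1238]
tcp_rot: [0.793, 0.609, 0.0, 0.0]
force: [0.4, -0.4, 0.2]
grip_width: 0.0854
```

```bash
cat >> h.py <<'E'
def wr(tag):
    s=st(); f=grab('wrist',tag)
    T=np.eye(4);T[:3,:3]=R.from_quat(s['tcp_rot']).as_matrix();T[:3,3]=s['tool_pos'];f['cam_to_world']=T@f['mount']
    np.savez(f'pics/{tag}.npz',**f); return f
E
python3 -c "
from h import *
wr('w2')"
```

```text
t 9.9 p [0.5074 0.2234 0.1238] yang -15.01 tilt [ 0. -0. -1.] F [ 0.4 -0.4  0.2] w 0.0854
```

View pics/w2.png

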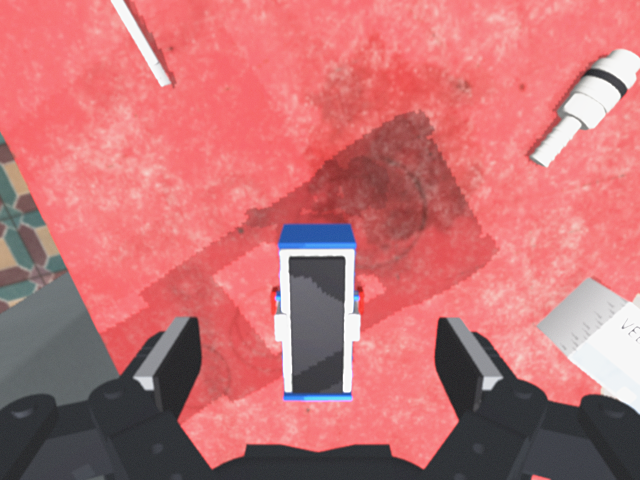

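Run:
```python
from h import *
f=dict(np.load('pics/w2.npz'));s=telemetry.sense()
c=np.array([ray(f,280,247,.044),ray(f,355.5,247,.044),ray(f,284,399,.044),ray(f,352,399,.044)])
m=c.mean(0);d=(c[0]+c[1]-c[2]-c[3])[:2];print(np.round(c,4),m,np.degrees(np.arctan2(d[1],d[0])),np.linalg.norm(c[0]-c[1]),np.linalg.norm(c[0]-c[2]))
r=R.from_quat(s['tcp_rot']).as_matrix();print('centre in tool',r.T@(np.array([m[0],m[1],.023])-s['tool_pos']))
```

```text
[[0.4873 0.2327 0.044 ]
 [0.5296 0.2214 0.044 ]
 [0.4597 0.1309 0.044 ]
 [0.503  0.1193 0.044 ]] [0.494874   0.17604644 0.044     ] 75.11729706006305 0.043783292673606845 0.10550675186146713
centre in tool [-0.04828308  0.00104418  0.09955696]
```

>>> play_rows(plan=[[-0.005,0.001,0.04,0],[-0.009,0.001,0.08,0],[-0.009,0.001,0.105,0],[-0.009,0.001,0.115,0],[-0.009,0.001,0.115,0]])

```text
t: 10.45
tool_pos: [0.5037, 0.2135, 0.0057]
tcp_rot: [0.793, 0.609, -0.003, -0.001]
force: [0.0, 0.1, 0.9]
grip_width: 0.0853
```

>>> play_rows(plan=[[0,0,0,0],[0,0,0,0],[0,0,0,0],[0,0,0,0]], claw=0.52)

```text
t: 10.85
tool_pos: [0.507, 0.215, 0.0108]
tcp_rot: [0.793, 0.609, 0.002, 0.0]
force: [-1.5, 1.0, 4.9]
grip_width: 0.0454
```

>>> play_rows(plan=[[0,0,0,0],[0,0,0,0],[0,0,-0.003,0],[-0.001,0,-0.006,0],[-0.002,0,-0.009,0]], claw=0.5375)

```text
t: 11.35
tool_pos: [0.5048, 0.2121, 0.0173]
tcp_rot: [0.793, 0.609, -0.001, -0.0]
force: [-0.2, 0.1, -2.1]
grip_width: 0.0456
```

>>> play_rows(plan=[[-0.002,0,-0.0045,0],[-0.0045,0,-0.009,0],[-0.007,0,-0.0135,0],[-0.0095,0,-0.018,0],[-0.0125,0,-0.022,0]])

```text
t: 11.85
tool_pos: [0.5022, 0.2, 0.0402]
tcp_rot: [0.793, 0.609, 0.0, 0.0]
force: [-0.5, 0.7, -2.1]
grip_width: 0.046
```

```bash
python3 -c "
from h import *
duo('d12',(335,210,415,290),(320,230,400,310))"
```

```text
t 11.85 p [0.5022 0.2    0.0402] yang -15.02 tilt [ 0. -0. -1.] F [-0.5  0.7 -2.1] w 0.046
```

View pics/d12.png

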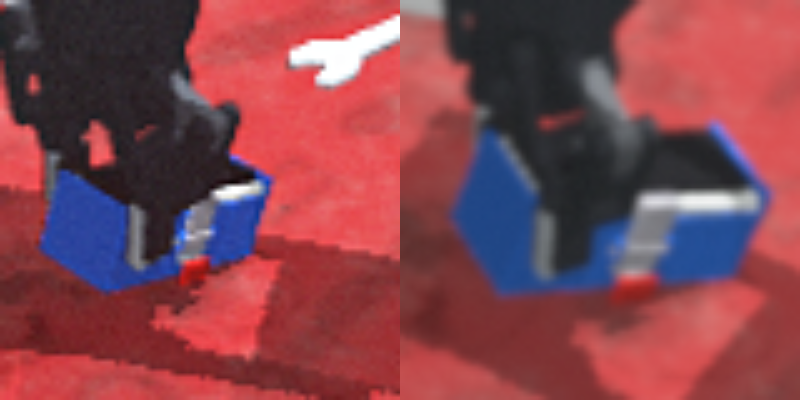

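>>> play_rows(plan=[[-0.003,0,-0.004,0],[-0.0065,0,-0.008,0],[-0.01,0,-0.0115,0],[-0.014,0,-0.015,0],[-0.018,0,-0.018,0]], claw=0.537)

```text
t: 12.45
tool_pos: [0.4979, 0.183, 0.0586]
tcp_rot: [0.793, 0.609, 0.001, -0.0]
force: [0.1, 2.5, 0.2]
grip_width: 0.0458
```

```bash
python3 -c "
from h import *
duo('d13',(335,210,415,290),(320,230,400,310))"
```

```text
t 12.45 p [0.4979 0.183  0.0586] yang -15.01 tilt [ 0.001  0.001 -1.   ] F [0.1 2.5 0.2] w 0.0458
```

View pics/d13.png

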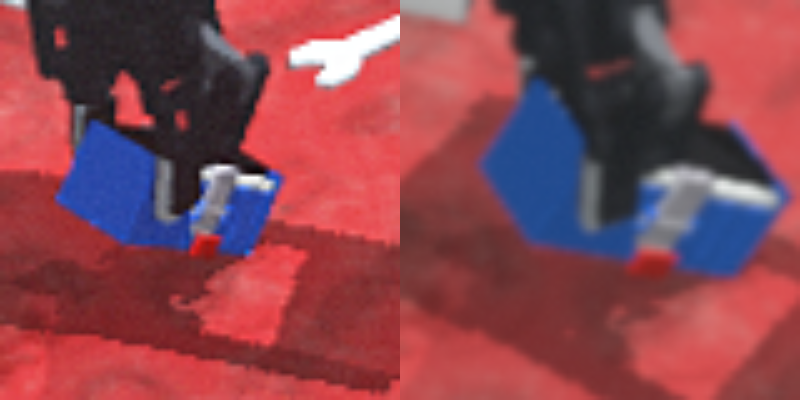

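```bash
cat >> h.py <<'E'
def onplane(f,u,v,c=(0.4955,0.176),off=-0.023,ang=75.1):
    # intersect with vertical plane along u at offset off along p from c ; returns (u,z)
    a=np.radians(ang);U=np.array([np.cos(a),np.sin(a),0]);P=np.array([np.sin(a),-np.cos(a),0])
    K=f['intrinsics'];T=f['cam_to_world'];d=T[:3,:3]@np.array([(u-K[0,2])/K[0,0],-(v-K[1,2])/K[1,1],-1]);o=T[:3,3]
    q=np.array([*c,0])+off*P; t=(q-o)@P/(d@P); x=o+t*d; return np.round([(x-q)@U,x[2]],4)
E
python3 - <<'E'
from h import *
s=np.load('pics/scene_d13.npz');d=np.load('pics/side_d13.npz')
for n,p in [('+u bot',(530,242)),('-u bot',(737,275)),('-u top',(785,200)),('tip',(595,230))]: print('scene',n,onplane(s,320+p[0]/5-80,230+p[1]/5))
for n,p in [('+u bot',(125,245)),('-u bot',(245,257)),('-u top',(278,180)),('tip',(170,220))]: print('side',n,onplane(d,335+p[0]/5,210+p[1]/5))
st()
E
```

```text
scene +u bot [0.0356 0.0568]
scene -u bot [-0.0586 -0.0008]
scene -u top [-0.076   0.0344]
scene tip [0.0084 0.052 ]
side +u bot [0.0359 0.0539]
side -u bot [-0.0525 -0.0011]
side -u top [-0.0733  0.0361]
side tip [0.0054 0.0525]
t 12.55 p [0.498  0.1826 0.0588] yang -15.04 tilt [ 0.001  0.    -1.   ] F [0.5 1.1 1.8] w 0.046
```

>>> play_rows(plan=[[-0.003,0,-0.005,0],[-0.008,0,-0.0095,0],[-0.013,0,-0.0135,0],[-0.0185,0,-0.017,0],[-0.0245,0,-0.02,0]])

```text
t: 13.05
tool_pos: [0.4908, 0.1587, 0.0778]
tcp_rot: [0.793, 0.609, -0.0, -0.0]
force: [-0.2, 0.4, -2.9]
grip_width: 0.0459
```

```bash
python3 -c "
from h import *
duo('d14',(335,210,415,290),(320,230,400,310))"
```

```text
t 13.05 p [0.4908 0.1587 0.0778] yang -15.02 tilt [-0.001 -0.    -1.   ] F [-0.2  0.4 -2.9] w 0.0459
```

View pics/d14.png

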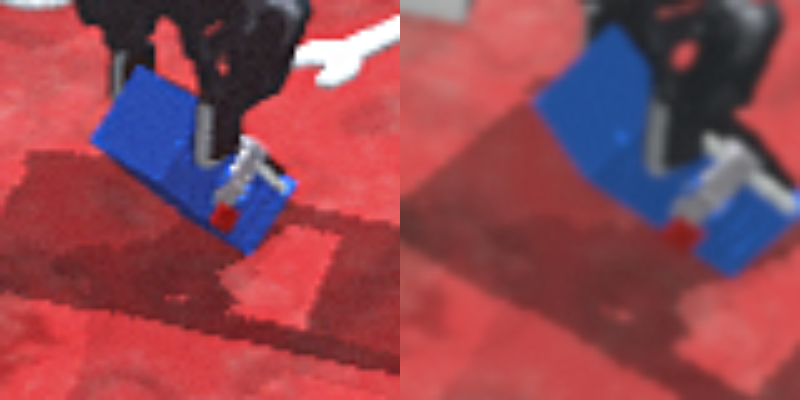

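>>> play_rows(plan=[[-0.005,0,-0.003,0],[-0.0105,0,-0.0055,0],[-0.016,0,-0.0075,0],[-0.0215,0,-0.009,0],[-0.027,0,-0.01,0]])

```text
t: 13.65
tool_pos: [0.4841, 0.1328, 0.0881]
tcp_rot: [0.793, 0.609, 0.0, -0.0]
force: [-0.3, 1.0, -2.0]
grip_width: 0.0457
```

```bash
python3 -c "
from h import *
duo('d15',(335,200,415,280),(320,220,400,300))"
```

```text
t 13.65 p [0.4841 0.1328 0.0881] yang -15.01 tilt [ 0.  0. -1.] F [-0.3  1.  -2. ] w 0.0457
```

View pics/d15.png

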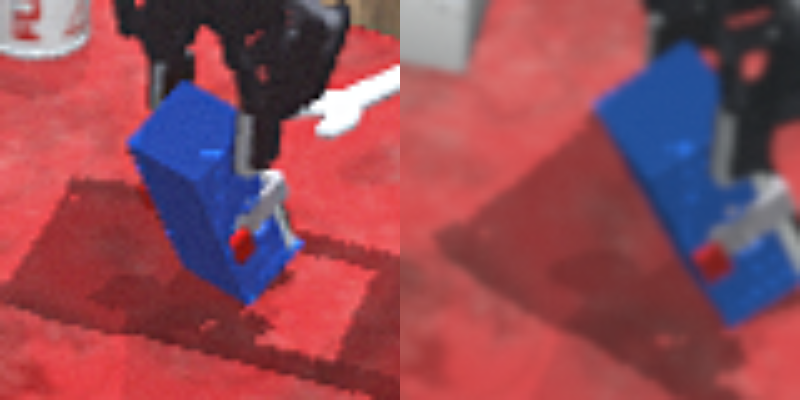

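>>> play_rows(plan=[[-0.006,0,-0.001,0],[-0.012,0,-0.001,0],[-0.018,0,-0.001,0],[-0.023,0,0,0],[-0.027,0,0.001,0]])

```text
t: 14.25
tool_pos: [0.4776, 0.1066, 0.088]
tcp_rot: [0.793, 0.609, 0.001, 0.0]
force: [-1.2, -0.5, 5.9]
grip_width: 0.0456
```

```bash
python3 -c "
from h import *
duo('d16',(335,190,425,280),(320,210,410,300))"
```

```text
t 14.25 p [0.4776 0.1066 0.088 ] yang -15.03 tilt [ 0.002  0.    -1.   ] F [-1.2 -0.5  5.9] w 0.0456
```

View pics/d16.png

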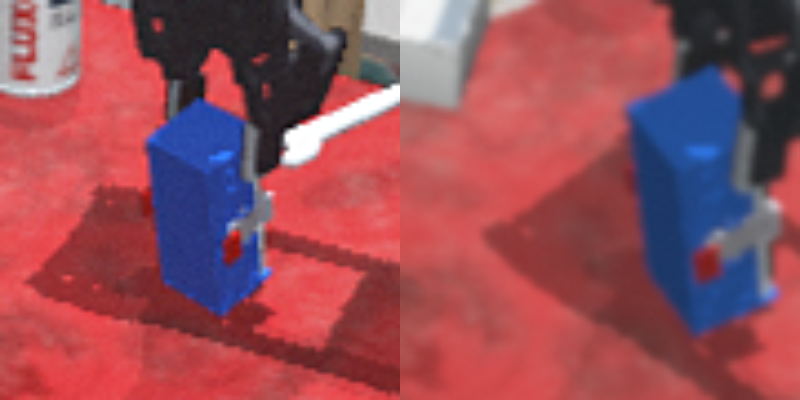

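Run:
```python
from h import *
s=np.load('pics/scene_d16.npz');d=np.load('pics/side_d16.npz');k=90/400
for n,p in [('top',(688,158)),('bot',(698,333)),('bot plate',(775,295))]: print('scene',n,onplane(s,320+(p[0]-400)*k,210+p[1]*k))
for n,p in [('top',(212,158)),('bot',(220,315)),('bot plate',(268,272))]: print('side',n,onplane(d,335+p[0]*k,190+p[1]*k))
```

```text
scene top [-0.0403  0.1115]
scene bot [-0.0577 -0.0002]
scene bot plate [-0.0964  0.0083]
side top [-0.0372  0.1141]
side bot [-0.0543 -0.0004]
side bot plate [-0.094   0.0092]
```

>>> play_rows(plan=[[-0.004,0,-0.001,0],[-0.008,0,-0.001,0],[-0.011,0,0,0],[-0.014,0,0.001,0],[-0.014,0,0.001,0]], claw=0.5375)

```text
t: 14.85
tool_pos: [0.4735, 0.093, 0.0857]
tcp_rot: [0.794, 0.608, -0.0, 0.0]
force: [-0.4, -0.9, -0.3]
grip_width: 0.0458
```

```bash
python3 -c "
from h import *
duo('d17',(335,190,425,280),(320,210,410,300))"
```

```text
t 14.85 p [0.4735 0.093  0.0857] yang -15.04 tilt [-0.    -0.001 -1.   ] F [-0.4 -0.9 -0.3] w 0.0458
```

View pics/d17.png

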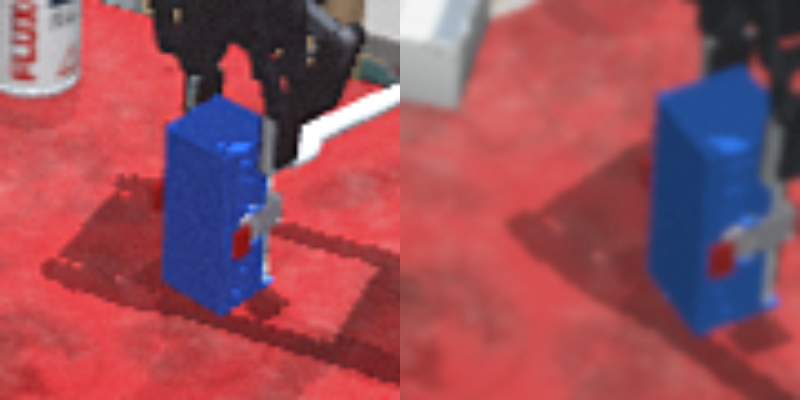

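Upright now, with forces near zero. I'll regrip it centred and firm, then carry it about 50 mm in +u for clearance from the wrench.

>>> play_rows(plan=[[0,0,0,0],[0,0,0,0],[0.004,0,0,0],[0.006,0,0,0],[0.006,0,0,0]], claw=0.62)

```text
t: 15.45
tool_pos: [0.4753, 0.0998, 0.0858]
tcp_rot: [0.793, 0.609, 0.0, 0.0]
force: [-0.2, -1.3, 0.6]
grip_width: 0.0529
```

>>> play_rows(plan=[[0,0,0,0],[0,0,0,0],[0,0,0,0]], claw=0.45, force=25)

```text
t: 15.75
tool_pos: [0.4753, 0.0995, 0.0859]
tcp_rot: [0.793, 0.609, 0.0, 0.0]
force: [0.1, 0.9, 1.1]
grip_width: 0.0457
```

>>> play_rows(plan=[[0,0,-0.006,0],[0,0,-0.012,0],[0.005,0,-0.012,0],[0.015,0,-0.012,0],[0.025,0,-0.012,0]])

```text
t: 16.25
tool_pos: [0.4816, 0.1243, 0.0975]
tcp_rot: [0.793, 0.609, -0.0, -0.0]
force: [-0.3, -0.1, -4.5]
grip_width: 0.0452
```

>>> play_rows(plan=[[0.01,0,0,0],[0.02,0,0,0],[0.025,0,0,0],[0.025,0,0,0]])

```text
t: 16.65
tool_pos: [0.4882, 0.1485, 0.0976]
tcp_rot: [0.793, 0.609, -0.0, -0.0]
force: [0.1, -0.3, -3.3]
grip_width: 0.0453
```

```bash
python3 -c "
from h import *
duo('d18',(325,190,415,280),(310,210,400,300))"
```

```text
t 16.65 p [0.4882 0.1485 0.0976] yang -14.93 tilt [-0. -0. -1.] F [ 0.1 -0.3 -3.3] w 0.0453
```

View pics/d18.png

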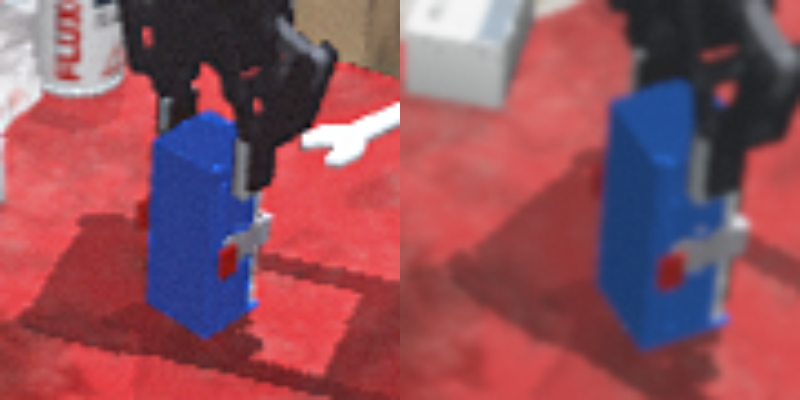

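>>> play_rows(plan=[[0,0,0.006,0],[0,0,0.011,0],[0,0,0.0125,0]])

```text
t: 17.05
tool_pos: [0.4882, 0.1473, 0.0858]
tcp_rot: [0.794, 0.608, 0.0, 0.0]
force: [-3.4, -0.6, 7.0]
grip_width: 0.0456
```

>>> play_rows(plan=[[0,0,0,0],[0,0,0,0]], claw=0.5375, force=20)

```text
t: 17.25
tool_pos: [0.4883, 0.1474, 0.0857]
tcp_rot: [0.793, 0.609, 0.0, 0.0]
force: [-1.4, -1.0, 1.9]
grip_width: 0.0459
```

```bash
python3 -c "
from h import *
duo('d19',(325,190,415,280),(310,210,400,300))"
```

```text
t 17.25 p [0.4883 0.1474 0.0857] yang -15.03 tilt [ 0.001 -0.    -1.   ] F [-1.4 -1.   1.9] w 0.0459
```

View pics/d19.png

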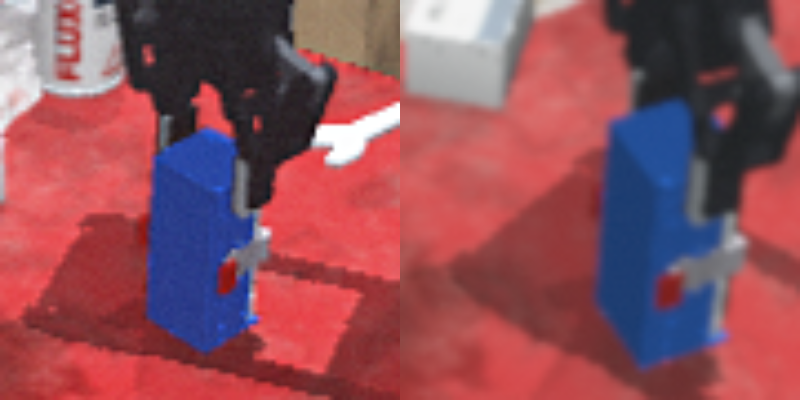

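>>> play_rows(plan=[[-0.006,0,-0.001,0],[-0.012,0,-0.0015,0],[-0.018,0,-0.002,0],[-0.024,0,-0.002,0],[-0.03,0,-0.0015,0]])

```text
t: 17.85
tool_pos: [0.4804, 0.118, 0.087]
tcp_rot: [0.794, 0.609, 0.0, 0.0]
force: [0.4, 1.2, -0.0]
grip_width: 0.0458
```

```bash
python3 -c "
from h import *
duo('d20',(325,190,415,280),(310,210,400,300))"
```

```text
t 17.85 p [0.4804 0.118  0.087 ] yang -15.03 tilt [ 0.001 -0.    -1.   ] F [ 0.4  1.2 -0. ] w 0.0458
```

View pics/d20.png

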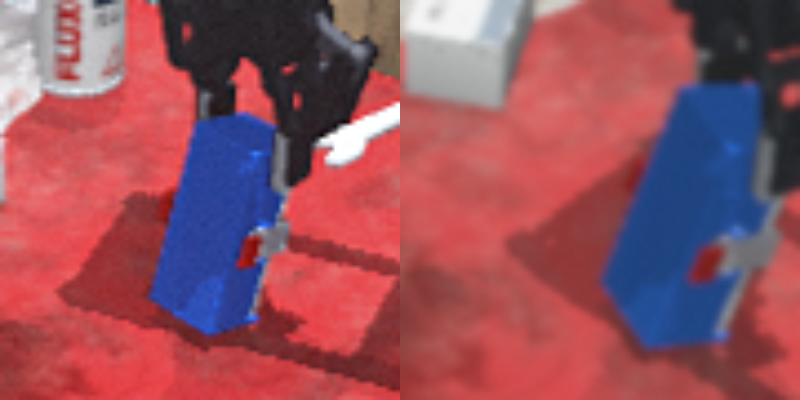

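Run:
```python
from h import *
s=np.load('pics/scene_d20.npz');d=np.load('pics/side_d20.npz');k=90/400
for n,p in [('bot floor',(650,347)),('bot plate',(722,337)),('topfloor',(712,157)),('tip',(765,195))]: print('scene',n,onplane(s,310+(p[0]-400)*k,210+p[1]*k))
for n,p in [('bot floor',(213,334)),('bot plate',(258,320)),('topfloor',(248,158)),('tip',(285,187))]: print('side',n,onplane(d,325+p[0]*k,190+p[1]*k))
p=telemetry.sense()['tool_pos'];print(((p[:2]-[.4955,.176])@[.257,.966]),p[2])
```

```text
scene bot floor [-0.0102  0.011 ]
scene bot plate [-0.0471  0.0017]
scene topfloor [-0.0303  0.1157]
scene tip [-0.0591  0.0838]
side bot floor [-0.0113  0.0095]
side bot plate [-0.049  -0.0011]
side topfloor [-0.0304  0.1173]
side tip [-0.063   0.0831]
-0.06039743632993429 0.08686739575046895
```

>>> play_rows(plan=[[0,0,0,0],[-0.004,0,0.001,0],[-0.008,0,0.001,0],[-0.012,0,0.002,0],[-0.016,0,0.003,0]], claw=0.535)

```text
t: 18.45
tool_pos: [0.4763, 0.1029, 0.0839]
tcp_rot: [0.793, 0.609, 0.0, 0.0]
force: [0.7, 0.8, 2.4]
grip_width: 0.046
```

```bash
python3 -c "
from h import *
duo('d21',(325,190,415,280),(310,210,400,300))"
```

```text
t 18.45 p [0.4763 0.1029 0.0839] yang -15.0 tilt [ 0.001 -0.    -1.   ] F [0.7 0.8 2.4] w 0.046
```

View pics/d21.png

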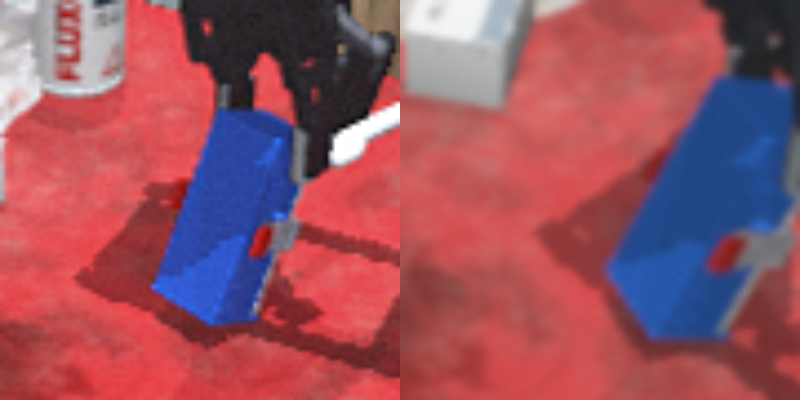

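>>> play_rows(plan=[[-0.004,0,0.001,0],[-0.008,0,0.003,0],[-0.012,0,0.005,0],[-0.016,0,0.007,0],[-0.019,0,0.008,0]], claw=0.525)

```text
t: 19.05
tool_pos: [0.4716, 0.0844, 0.0765]
tcp_rot: [0.793, 0.609, 0.0, 0.0]
force: [-0.0, 0.5, 4.9]
grip_width: 0.0457
```

```bash
python3 -c "
from h import *
duo('d22',(335,190,425,280),(320,210,410,300))"
```

```text
t 19.05 p [0.4716 0.0844 0.0765] yang -15.02 tilt [ 0.001 -0.    -1.   ] F [-0.   0.5  4.9] w 0.0457
```

View pics/d22.png

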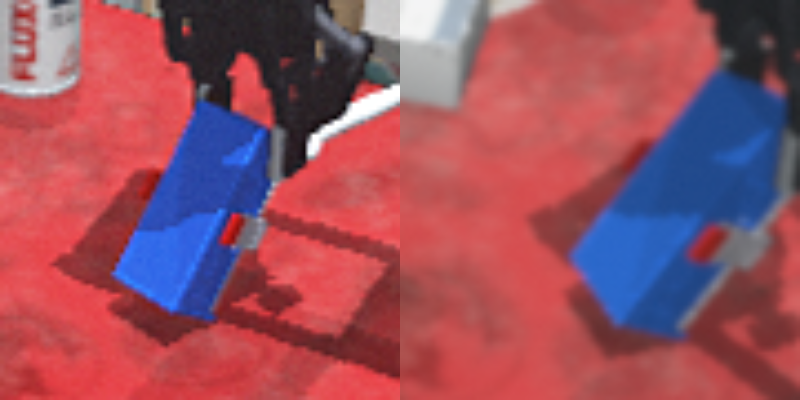

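Run:
```python
from h import *
s=np.load('pics/scene_d22.npz');d=np.load('pics/side_d22.npz');k=90/400
for n,p in [('bot floor',(618,325)),('bot plate',(683,335)),('tip',(787,198))]: print('scene',n,onplane(s,320+(p[0]-400)*k,210+p[1]*k))
for n,p in [('bot floor',(183,313)),('bot plate',(213,318)),('topfloor',(270,130)),('tip',(275,182))]: print('side',n,onplane(d,335+p[0]*k,190+p[1]*k))
p=telemetry.sense()['tool_pos'];print(((p[:2]-[.4955,.176])@[.257,.966]),p[2])
```

```text
scene bot floor [-0.0154  0.0227]
scene bot plate [-0.0498  0.0018]
scene tip [-0.0937  0.0691]
side bot floor [-0.0223  0.0182]
side bot plate [-0.0483  0.0006]
side topfloor [-0.084   0.1106]
side tip [-0.0926  0.0723]
-0.09484747325591708 0.07637032984966435
```

>>> play_rows(plan=[[-0.0075,0,0.004,0],[-0.015,0,0.009,0],[-0.022,0,0.014,0],[-0.028,0,0.02,0],[-0.034,0,0.0265,0]], claw=0.52)

```text
t: 19.65
tool_pos: [0.4626, 0.0509, 0.0496]
tcp_rot: [0.793, 0.609, -0.0, 0.001]
force: [-0.8, -1.3, 4.9]
grip_width: 0.0453
```

```bash
python3 -c "
from h import *
duo('d23',(345,190,435,280),(330,210,420,300))"
```

```text
t 19.65 p [0.4626 0.0509 0.0496] yang -15.02 tilt [ 0.001 -0.002 -1.   ] F [-0.8 -1.3  4.9] w 0.0453
```

View pics/d23.png

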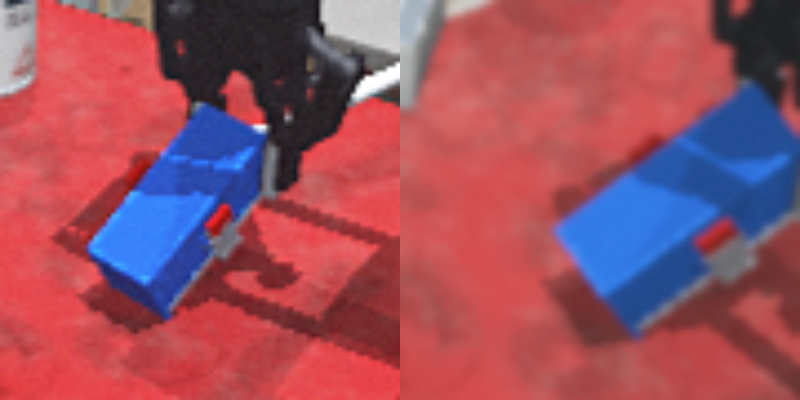

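>>> play_rows(plan=[[-0.005,0,0.007,0],[-0.01,0,0.014,0],[-0.014,0,0.021,0],[-0.017,0,0.029,0],[-0.019,0,0.036,0]])

```text
t: 20.25
tool_pos: [0.4575, 0.0333, 0.0127]
tcp_rot: [0.794, 0.609, -0.0, 0.0]
force: [-1.4, -5.3, 4.2]
grip_width: 0.046
```

```bash
python3 -c "
from h import *
duo('d24',(345,190,435,280),(330,210,420,300))"
```

```text
t 20.25 p [0.4575 0.0333 0.0127] yang -15.03 tilt [ 0. -0. -1.] F [-1.4 -5.3  4.2] w 0.046
```

View pics/d24.png

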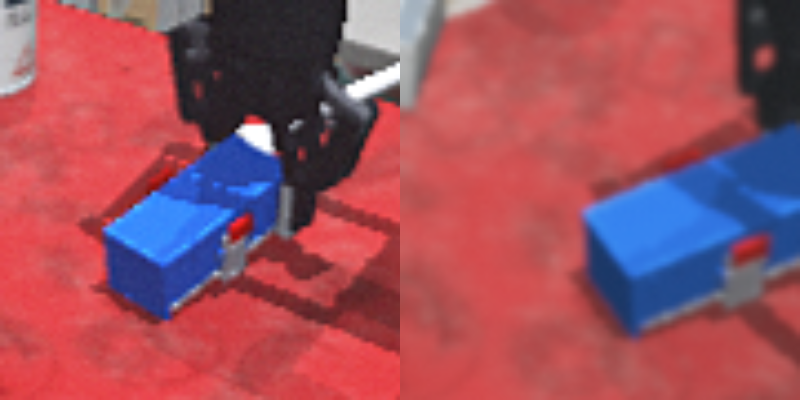

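>>> play_rows(plan=[[-0.001,0,0.002,0],[-0.002,0,0.004,0],[-0.002,0,0.006,0],[-0.002,0,0.008,0],[-0.002,0,0.008,0]], claw=0.535)

```text
t: 20.85
tool_pos: [0.4568, 0.0314, 0.005]
tcp_rot: [0.793, 0.609, -0.001, 0.0]
force: [-1.3, -3.1, 1.2]
grip_width: 0.0458
```

```bash
python3 -c "
from h import *
duo('d25',(345,190,435,280),(340,210,430,300))"
```

```text
t 20.85 p [0.4568 0.0314 0.005 ] yang -15.0 tilt [-0.001 -0.001 -1.   ] F [-1.3 -3.1  1.2] w 0.0458
```

View pics/d25.png

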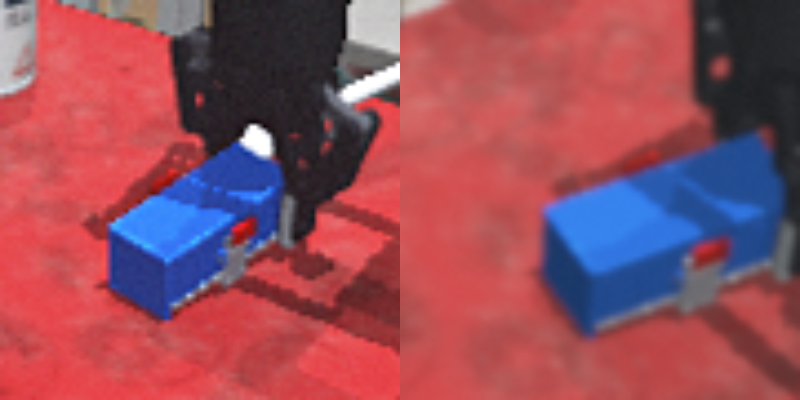

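>>> play_rows(plan=[[0,0,0,0],[0,0,0,0]], claw=0.538)

```text
t: 21.15
tool_pos: [0.4567, 0.0319, 0.005]
tcp_rot: [0.793, 0.609, -0.0, -0.0]
force: [0.8, -2.5, -0.5]
grip_width: 0.0461
```

>>> play_rows(plan=[[0,0,0,0],[0,0,0,0]], claw=0.542)

```text
t: 21.35
tool_pos: [0.457, 0.0323, 0.0053]
tcp_rot: [0.793, 0.609, 0.0, -0.0]
force: [0.1, -0.2, -0.5]
grip_width: 0.0462
```

>>> play_rows(plan=[[0,0,0,0],[0,0,0,0],[0,0,-0.03,0],[0,0,-0.07,0],[0,0,-0.11,0]], claw=1)

```text
t: 21.85
tool_pos: [0.4564, 0.0319, 0.116]
tcp_rot: [0.793, 0.609, -0.001, -0.001]
force: [1.5, -0.9, 0.8]
grip_width: 0.0854
```

>>> play_rows(plan=[[0.01,0,-0.02,0],[0.01,0,-0.02,0],[0.01,0,-0.02,0]])

```text
t: 22.15
tool_pos: [0.4595, 0.0414, 0.1351]
tcp_rot: [0.793, 0.609, -0.0, 0.0]
force: [0.8, 0.0, -0.5]
grip_width: 0.0852
```

```bash
python3 -c "
from h import *
wr('w3');duo('d26',(345,190,435,280),(340,210,430,300))"
```

```text
t 22.15 p [0.4595 0.0414 0.1351] yang -14.98 tilt [ 0. -0. -1.] F [ 0.8  0.  -0.5] w 0.0852
t 22.2 p [0.4587 0.0413 0.1339] yang -15.0 tilt [-0.002 -0.    -1.   ] F [0.5 0.5 0.5] w 0.0855
```

View pics/w3.png

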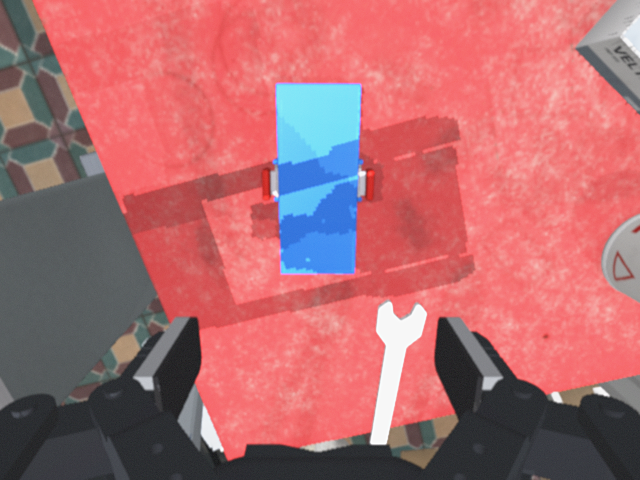

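View pics/d26.png

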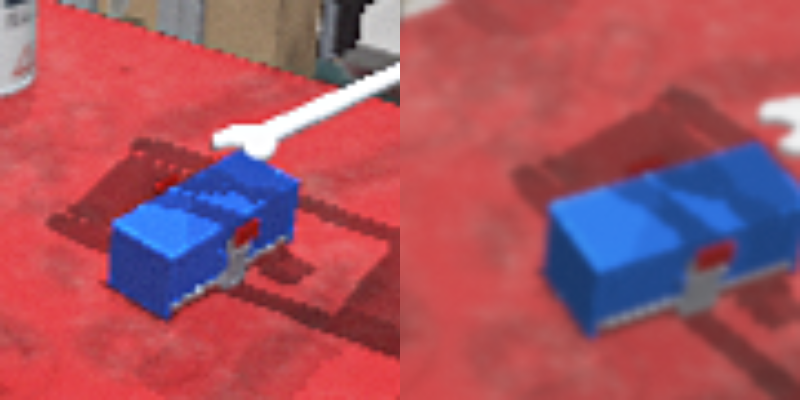

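The pair is flat and plate-down. In the wrist view the tray floor spans (276,83) to (356,274), with the red pads at (267,185) and (369,185). Next I'll centre on the pads.

Run:
```python
from h import *
f=dict(np.load('pics/w3.npz'))
c=np.array([ray(f,276,83,.046),ray(f,361.5,83,.046),ray(f,280.5,274,.046),ray(f,356,274,.046)])
m=c.mean(0);d=(c[0]+c[1]-c[2]-c[3])[:2];print(np.round(c,4),m,np.degrees(np.arctan2(d[1],d[0])),np.linalg.norm(c[0]-c[1]),np.linalg.norm(c[0]-c[2]))
a=ray(f,267,185,.043);b=ray(f,369.5,185,.043);q=(a+b)/2;print('pads',a,b,q,np.linalg.norm(a-b))
for t in (m,q): print('shift',shift([t[0],t[1],.024]))
st()
W=cloud(f);mm=(f['img'][...,2]>150)&(f['img'][...,0]<120);mm[300:]=0
k,l,s_,ce=cv2.connectedComponentsWithStats(mm.astype(np.uint8));i=1+np.argmax(s_[1:,4]);p=W[l==i];A=np.c_[p[:,:2]-p[:,:2].mean(0),np.ones(len(p))];print('plane',np.linalg.lstsq(A,p[:,2],rcond=None)[0])
```

```text
[[0.462  0.1371 0.046 ]
 [0.5061 0.1253 0.046 ]
 [0.433  0.0311 0.046 ]
 [0.478  0.0191 0.046 ]] [0.46977903 0.07817091 0.046     ] 74.94212461159835 0.04570382850295161 0.10986975737812277
pads [0.44070503 0.08562209 0.043     ] [0.49845263 0.07019813 0.043     ] [0.46957883 0.07791011 0.043     ] 0.05977192657430423
shift [0.0388 0.0019 0.1091]
shift [0.0385 0.0018 0.1091]
t 22.3 p [0.4583 0.0412 0.1332] yang -15.02 tilt [-0.004 -0.    -1.   ] F [0.8 0.7 0.3] w 0.0853
 ** On entry to DLASCL parameter number  4 had an illegal value
 ** On entry to DLASCL parameter number  4 had an illegal valueTraceback (most recent call last):
  File "<stdin>", line 9, in <module>
    x, resids, rank, s = _umath_linalg.lstsq(a, b, rcond,
                         ~~~~~~~~~~~~~~~~~~~^^^^^^^^^^^^^
                                             signature=signature)
                                             ^^^^^^^^^^^^^^^^^^^^
    raise LinAlgError("SVD did not converge in Linear Least Squares")
numpy.linalg.LinAlgError: SVD did not converge in Linear Least Squares
```

>>> play_rows(plan=[[0.02,0.001,0,0],[0.0375,0.0015,0.02,0],[0.0375,0.0015,0.05,0],[0.0375,0.0015,0.07,0],[0.0375,0.0015,0.07,0]])

```text
t: 22.8
tool_pos: [0.4668, 0.077, 0.0602]
tcp_rot: [0.793, 0.609, -0.005, -0.003]
force: [0.1, 0.0, -0.4]
grip_width: 0.0855
```

```bash
python3 -c "
from h import *
st();print(shift([.4697,.078,.025]))"
```

```text
t 22.8 p [0.4668 0.077  0.0602] yang -15.01 tilt [-0.011 -0.001 -1.   ] F [ 0.1  0.  -0.4] w 0.0855
[0.0018 0.0029 0.0352]
```

>>> play_rows(plan=[[0,0,0,0],[0,0,0,0]])

```text
t: 23.0
tool_pos: [0.4716, 0.0771, 0.0663]
tcp_rot: [0.794, 0.609, 0.001, 0.001]
force: [-0.2, -0.1, -0.2]
grip_width: 0.0855
```

```bash
python3 -c "
from h import *
st();print(shift([.4697,.078,.025]))"
```

```text
t 23.0 p [0.4716 0.0771 0.0663] yang -15.03 tilt [ 0.002 -0.    -1.   ] F [-0.2 -0.1 -0.2] w 0.0855
[ 0.0004 -0.0021  0.0413]
```

>>> play_rows(plan=[[0,-0.002,0.015,0],[0,-0.002,0.03,0],[0,-0.002,0.039,0],[0,-0.002,0.039,0],[0,-0.002,0.039,0]])

```text
t: 23.5
tool_pos: [0.4695, 0.0777, 0.0271]
tcp_rot: [0.793, 0.609, 0.001, 0.0]
force: [0.5, -0.6, -0.2]
grip_width: 0.0853
```

>>> play_rows(plan=[[0,0,0,0],[0,0,0,0]], claw=0.72)

```text
t: 23.7
tool_pos: [0.4698, 0.0778, 0.028]
tcp_rot: [0.793, 0.609, 0.001, 0.001]
force: [-3.9, -0.4, 9.6]
grip_width: 0.062
```

```bash
python3 -c "
from h import *
duo('d27',(335,170,425,260),(330,200,420,290))"
```

```text
t 23.7 p [0.4698 0.0778 0.028 ] yang -15.01 tilt [ 0.002 -0.    -1.   ] F [-3.9 -0.4  9.6] w 0.062
```

View pics/d27.png

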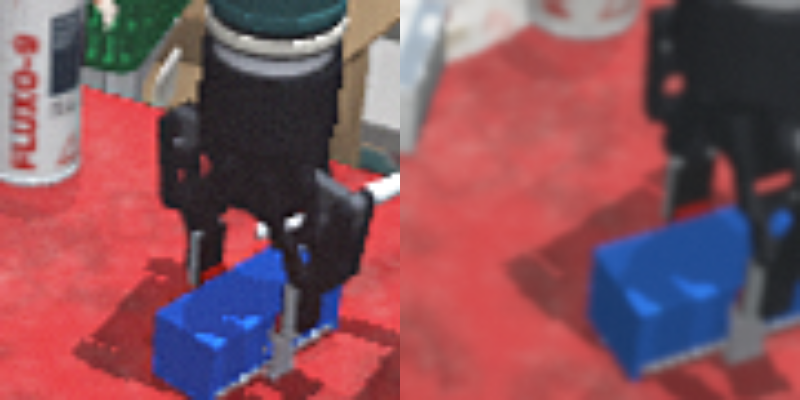

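>>> play_rows(plan=[[0,-0.001,-0.001,0],[0,-0.001,-0.002,0],[0,-0.001,-0.002,0],[0,-0.001,-0.002,0],[0,-0.001,-0.002,0]], claw=0.5, force=30)

```text
t: 24.3
tool_pos: [0.4698, 0.0778, 0.0302]
tcp_rot: [0.793, 0.609, 0.002, 0.002]
force: [0.8, -0.0, 6.6]
grip_width: 0.0555
```

```bash
python3 -c "
from h import *
duo('d28',(335,190,415,270),(340,210,420,290))"
```

```text
t 24.3 p [0.4698 0.0778 0.0302] yang -15.02 tilt [ 0.005 -0.    -1.   ] F [ 0.8 -0.   6.6] w 0.0555
```

View pics/d28.png

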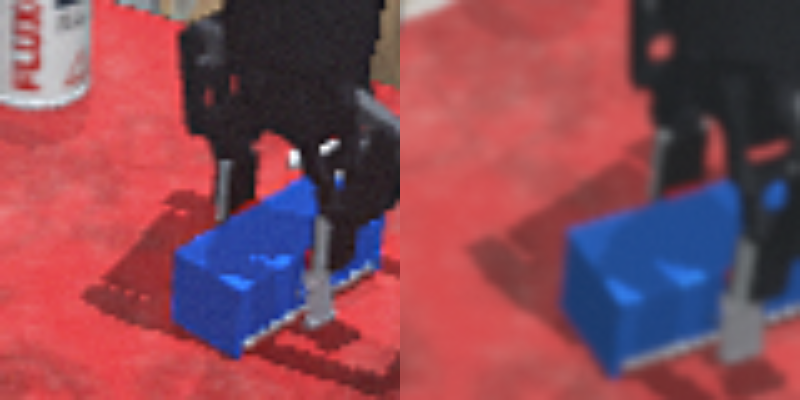

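>>> play_rows(plan=[[0,0,-0.003,0],[0,0,-0.007,0],[0,0,-0.012,0],[0,0,-0.016,0],[0,0,-0.02,0]])

```text
t: 24.9
tool_pos: [0.4675, 0.078, 0.0483]
tcp_rot: [0.793, 0.609, -0.0, -0.0]
force: [-0.5, -0.2, -2.3]
grip_width: 0.0553
```

```bash
python3 -c "
from h import *
duo('d29',(335,190,415,270),(340,210,420,290))"
```

```text
t 24.9 p [0.4675 0.078  0.0483] yang -15.01 tilt [-0.001 -0.    -1.   ] F [-0.5 -0.2 -2.3] w 0.0553
```

View pics/d29.png

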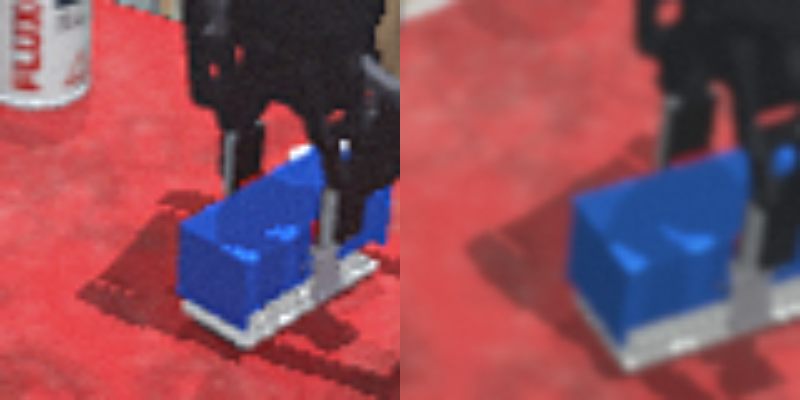

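>>> play_rows(plan=[[0,0,-0.008,0],[0,0,-0.02,0],[0,0,-0.034,0],[0,0,-0.048,0],[0,0,-0.062,0]])

```text
t: 25.5
tool_pos: [0.4683, 0.078, 0.1122]
tcp_rot: [0.793, 0.609, 0.001, 0.0]
force: [0.2, 0.4, -2.6]
grip_width: 0.0552
```

>>> play_rows(plan=[[0.008,0,-0.005,0],[0.02,0,-0.008,0],[0.036,0,-0.008,0],[0.052,0,-0.008,0],[0.07,0,-0.008,0]])

```text
t: 26.0
tool_pos: [0.4858, 0.147, 0.1176]
tcp_rot: [0.793, 0.609, -0.001, -0.0]
force: [-0.1, -0.6, -1.9]
grip_width: 0.0555
```

```bash
python3 -c "
from h import *
duo('d30',(315,130,455,270),(300,150,440,290))"
```

```text
t 26.0 p [0.4858 0.147  0.1176] yang -15.0 tilt [-0.001 -0.    -1.   ] F [-0.1 -0.6 -1.9] w 0.0555
```

View pics/d30.png

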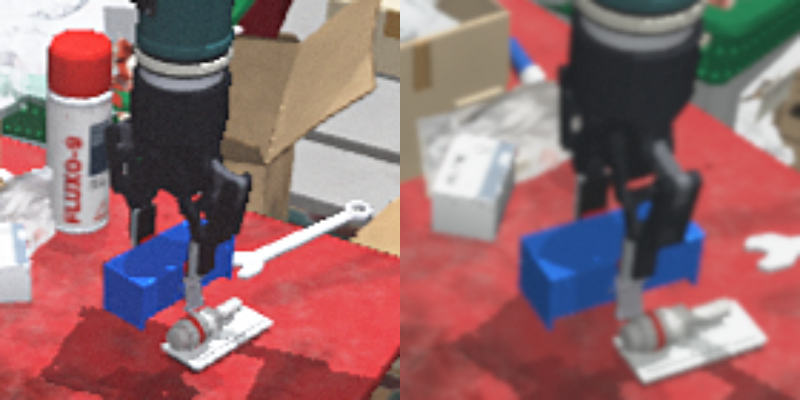

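>>> play_rows(plan=[[0.016,0,0,0],[0.035,0,0,0],[0.055,0,0,0],[0.075,0,0,0],[0.09,0,0,0]])

```text
t: 26.6
tool_pos: [0.5094, 0.234, 0.1179]
tcp_rot: [0.793, 0.609, -0.0, -0.0]
force: [-0.2, 0.0, -1.6]
grip_width: 0.0555
```

>>> play_rows(plan=[[0.008,0,0.01,0],[0.01,0,0.03,0],[0.01,0,0.05,0],[0.01,0,0.068,0],[0.01,0,0.08,0]])

```text
t: 27.1
tool_pos: [0.5106, 0.2415, 0.0356]
tcp_rot: [0.794, 0.609, -0.002, -0.0]
force: [-0.4, 0.1, -1.8]
grip_width: 0.0557
```

>>> play_rows(plan=[[0,0,0.004,0],[0,0,0.006,0],[0,0,0.007,0],[0,0,0.007,0]])

```text
t: 27.5
tool_pos: [0.5126, 0.2424, 0.0322]
tcp_rot: [0.793, 0.609, 0.001, 0.0]
force: [-0.2, -0.3, -2.1]
grip_width: 0.0555
```

```bash
python3 -c "
from h import *
duo('d31',(305,190,415,300),(300,200,410,310))"
```

```text
t 27.5 p [0.5126 0.2424 0.0322] yang -15.02 tilt [ 0.002  0.    -1.   ] F [-0.2 -0.3 -2.1] w 0.0555
```

View pics/d31.png

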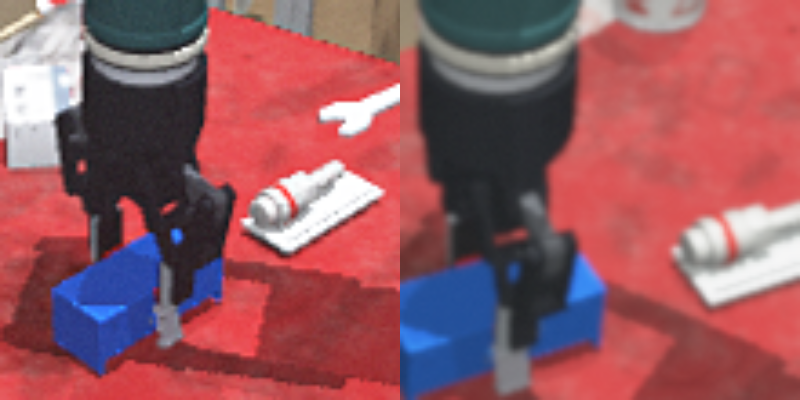

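Still a few mm off the table at -2.1 N, so I'll lower until it makes contact.

>>> play_rows(plan=[[0,0,0.001,0],[0,0,0.002,0],[0,0,0.003,0],[0,0,0.004,0],[0,0,0.004,0]])

```text
t: 28.1
tool_pos: [0.5125, 0.2427, 0.0293]
tcp_rot: [0.793, 0.609, 0.001, 0.0]
force: [-3.5, -0.9, 6.3]
grip_width: 0.0555
```

>>> play_rows(plan=[[0,0,0,0],[0,0,0,0],[0,0,0,0]], claw=0.72)

```text
t: 28.4
tool_pos: [0.5121, 0.2421, 0.0271]
tcp_rot: [0.793, 0.609, 0.0, 0.0]
force: [0.1, -0.8, -1.2]
grip_width: 0.061
```

>>> play_rows(plan=[[0,0,0,0],[0,0,0,0],[0,0,0,0],[0,0,-0.02,0],[0,0,-0.05,0]], claw=1)

```text
t: 28.9
tool_pos: [0.5101, 0.2415, 0.0752]
tcp_rot: [0.793, 0.609, -0.003, -0.001]
force: [0.1, 0.8, -0.8]
grip_width: 0.085
```

>>> play_rows(plan=[[0,0,-0.04,0],[0,0,-0.08,0],[0,0,-0.12,0],[0,0,-0.12,0]])

```text
t: 29.3
tool_pos: [0.5152, 0.2434, 0.2056]
tcp_rot: [0.793, 0.609, 0.007, 0.002]
force: [0.9, -0.2, 0.5]
grip_width: 0.0852
```

Run:
```python
from h import *
wr('w5');duo('d32',(255,130,475,310),(250,150,510,340))
f=np.load('pics/scene_d32.npz');cv2.imwrite('pics/scene_end.png',f['img'][:,:,::-1])
W=cloud(f);im=f['img'];h=cv2.cvtColor(im,cv2.COLOR_RGB2HSV)
```

```text
t 29.3 p [0.5152 0.2434 0.2056] yang -15.01 tilt [ 0.014  0.005 -1.   ] F [ 0.9 -0.2  0.5] w 0.0852
t 29.35 p [0.5139 0.2429 0.2019] yang -15.01 tilt [ 0.008  0.003 -1.   ] F [-1.3  0.2 -1.1] w 0.0853
```

View pics/d32.png

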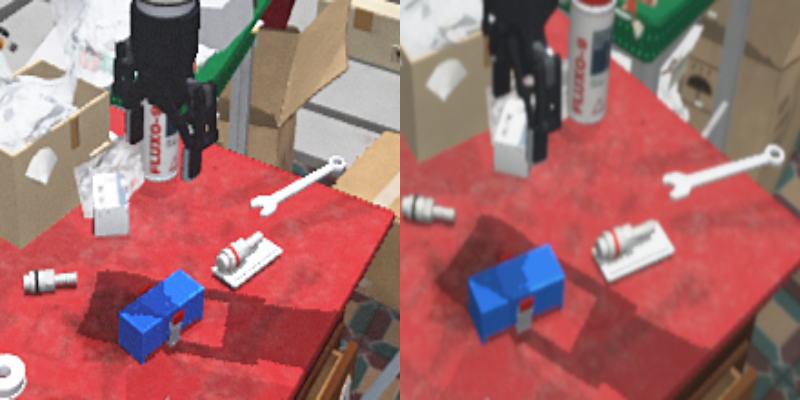

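View pics/w5.png

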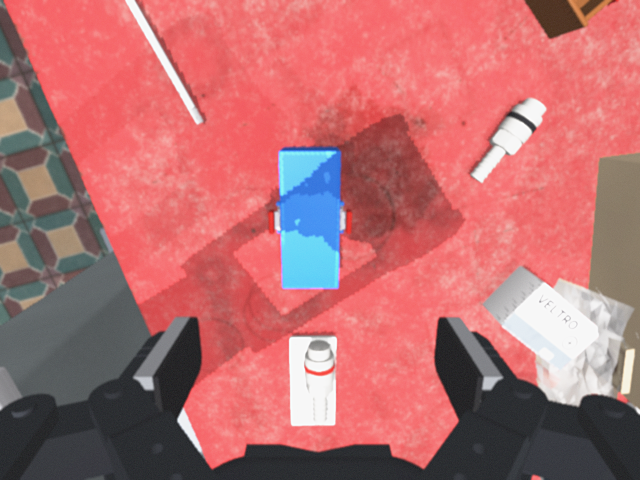

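View pics/scene_end.png

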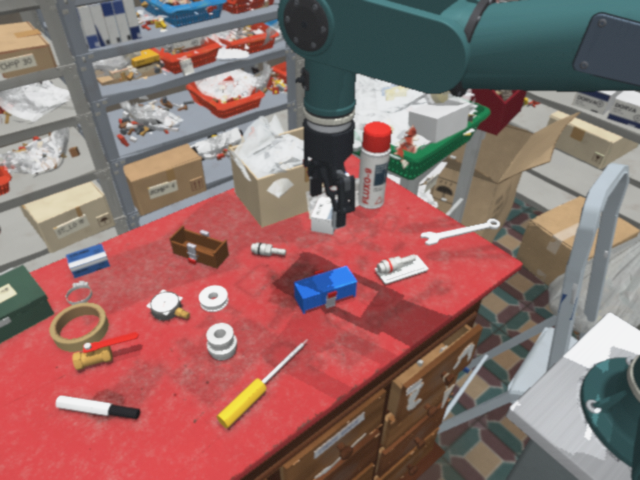

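The tray stands on the table at scene (325,289), and the plate with the coupler lies flat at (402,267). The wrench (427-495, 225-240), carton (323,215) and bushing (221,340) sit at their starting pixels. The arm is clear, so I'm handing in.

```bash
python3 -c "
from h import *
st();print(manip.job_done())"
```

```text
t 29.45 p [0.5117 0.2421 0.1969] yang -15.01 tilt [-0. -0. -1.] F [-0.2  0.5 -0.7] w 0.0854
the job is handed in; nothing more can be done
None
```

The job is done and handed in at 29.5 s, well under the 64 s limit. The plate lies flat on the worktop with the coupler on it, and the tray stands mouth down clear of the plate.

- **Turning over:** The tool can only point down, so I pinched the pair lightly near one end and pivoted it on its table edge until it stood on end. I then carried it about 50 mm away from the wrench and rolled it on over, so the plate lay on the worktop.
- **Freeing the tray:** I squeezed both red pads to 55.5 mm, lifted the tray straight off, and set it down about 170 mm away from the plate.

**What went wrong along the way:**
- In the first tries the grip either held the pair rigidly or let it settle back onto the table from about 5–10 mm while I was finding the right opening.
- One tilt to about 25° slipped in the fingers, so I lowered it and gripped again. The pair never toppled.

**Last checks:**
- After turning, the tray outline measured 46 x 110 mm at 46 mm height, so the pair lay flat.
- The final pictures show the plate and coupler in place, and the wrench, carton and bushing at the same pixels as at the start. I compared those by eye, not with a fresh measurement.
- Every wrist force I read stayed below about 12 N, and the robot was touching nothing at the end.

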